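# Hold a drawer offcut in the drilling jig

### The arm

A 6-joint arm with a two-finger parallel gripper is mounted at the origin on the work surface. World frame = base frame: x ahead of the robot, y to its left, z up, the work surface at z = 0. Lengths are in mm, angles in rad, forces in N, time in s.
With the tool pointing down it reaches from about 300 to 875 mm from the base axis. Payload 6.4 kg.
Tool frame: the origin (TCP) lies on the centre line of the jaws, within the pads' length; the fingertips stand 19 mm ahead of it and the grasp point (between the pads) is the TCP; z points along the fingers, y is the direction in which the jaws open and shut (so a half turn about z gives the same grasp; the last joint's range is limited). The gripper opens to 88 mm and grips with 3 to 60 N. Pads are 18 mm wide; open, the fingers measure 123 mm over their backs; the gripper's body (75 mm by 187 mm) begins 45 mm behind the grasp point.
Start: joints at [-1.52, 0.181, 1.607, -0, 1.354, -0.206], TCP at [146.058, -556.155, 235.414] pointing down, gripper open.
Joint ranges: [-2.99, 2.99], [-0.89, 2.07], [0.3, 2.58], [-1.14, 4.28], [0, 2.63], [-3.12, 3.12]. Speed limits (rad/s): [2.57, 2.57, 3.01, 3.14, 3.14, 3.14].

### API

Orientations are given as a 3x3 rotation matrix whose columns are the frame's x, y, z axes.
In Python, from plant import robot, imaging gives the robot as it stands. The module is installed in compiled form; this text tells all that it offers.
- The arm moves only by the tool step_arm, never from a script. Its argument "steps" is a list of rows, each a list of 4 numbers: the shift along the tool's x, y, z in m, then the turn about the tool's z in degrees. In form: [[x, y, z, twist], ...]. A call has 1 to 8 rows; each row shifts and turns the commanded pose from where the row before left it, along the tool's axes as they then stand; what a row does not reach is not made up. A row lasts 1/8 s, in which the tool goes at most 62.5 mm and 10.7 degrees, less where a joint would pass 70% of its speed; a pose out of reach is approached as far as the arm can. A call is refused whole if a number of a shift passes 0.0625 or a number of a turn 10.7, either way. A call with a gripper value outside its range is refused whole. "grip" is the opening, from -1 (shut) to 1 (fully open), set as the call begins (left out, the last holds). The fingers move at their own pace and stop on an object; the grip force is fixed at half the most. Time passes only in rows, so rows that do not move let the fingers close. It gives the time, the measured TCP pose, the force and the opening at its end, in the units of the state.
- robot.state(): the state, without advancing time (a new reading comes with each control period).
- imaging.capture(name): name is "scene" or "top"; returns a dict with "image" (420x560x3 uint8, blue, green, red), "z_map" (420x560 float32, mm along the optical axis (not along the pixel's ray), 0 where there is no reading), "fx", "fy", "cx", "cy" (pixels), "world_to_cam" (4x4, takes a point from world to camera coordinates). Camera axes: x right, y down, z forward; pixel columns grow to the right and rows downward; lengths in mm; the calibration is good to about 2 mm. A picture is of the moment at which its call begins.
- robot.job_done(): hands the job in, once; it reports no verdict.
The state is a dict: "t": time; "joint_pos": joint angles; "joint_vel": joint speeds; "tau": joint torques, N m; "ee_pos": TCP position; "tool_rot": TCP orientation; "contact_force": force on the tool from outside, world axes, zero at the start; "torque": the same for the moment, N m; "gripper_width": finger opening in mm.
Only numpy, scipy, OpenCV 4.12 (cv2) and the standard library are available. Lean on these libraries where they do the work, as an engineer would, in place of code of your own. Each camera call takes 0.05 s, during which the arm holds its last target.

### The job

For mending the sideboard: turn the red knob on the blue drilling jig clockwise until it clicks past its detent and the yellow stop is fully out. Then slide the rebated oak offcut up to the yellow stop and square against the dark fence, and push it diagonally with the fingers in its rebate, forwards and down at once (about 10 newtons each way, never above 60), so that fence and bed are pressed together. Finish while still holding that push, and leave the other things alone.

Things in the scene. Friction and masses are not known exactly. Their poses are not given: they have to be found in the camera images.
- jig: Drilling jig fixed to the table: blue plate 290 x 370 x 12 mm. Origin on the table; x points square into the fence (away from the robot), y along the fence to the left, z up. Black stop housing at jig x 17..87, y -180..-110 mm, top 68 mm above the table, red knob on it. A white tub stands behind the fence.
- jig_bed: The jig's rigid bed of slick white plastic (friction about 0.2), top 18 mm above the table, spanning jig x -110..+90, y -175..+175 mm; same origin and axes as the jig.
- jig_fence: The jig's rigid dark steel fence, over nearly the whole jig width, working face at jig x = +90 mm, top 63 mm above the table; same origin and axes as the jig.
- stop_knob (a joint): Red knob's angle, rad: 0 at the start, growing clockwise from above. A sprung detent resists with up to 0.07 N m; past 0.6 it snaps on to 1.2, its hard end, and stays, its crank pushing the yellow stop out. Bar 46 mm long (along jig x at 0), 13 thick, 36 high, on a 50 mm disc whose top is 76 mm above the table.
- knob_grip (a point): Where to grip the knob: on its vertical turning axis, in the bar, 99 mm above the table, 13 mm below the bar's top. Turns with the knob; at angle 0 its axes are the jig's.
- stop_face (a point): Centre of the yellow stop's end face (44 mm wide, 26 high, starting 2 mm above the bed), facing jig +y. Parked at jig (52, -100, 33) mm; after the click at jig y = -86 mm, where it cannot be pushed back.
- offcut: Loose oak offcut 70 x 160 x 36 mm, 0.2 to 0.33 kg, askew on the bed, short of fence and stop. Origin: centre of underside, y along its length, x to the fence. Far half (x 0..35 mm) is a ridge 36 mm high; near half (x -35..0) is a flat rebate floor 14 mm high, so x = 0 is a 22 mm shoulder facing the robot. Home: origin at jig (55, -6, 18) mm, no yaw to the jig.
- offcut_back (a point): Foot of the middle of the offcut's far face (offcut x +35 mm); against the fence it reads jig x = 90 mm.
- offcut_end (a point): Middle of the ridge's right end face (offcut 17.5, -80, 18 mm): the end that meets the yellow stop, then at jig y = -86 mm.
- dowel_tub: Bystander: white tub, 44 mm across, 35 mm high, on the base plate behind the fence. Origin under its centre.
- mug: Bystander: white mug, 80 mm across, 90 mm high. Origin under its centre.
- glue: Bystander: glue bottle, 50 mm across, 140 mm high. Origin under its centre.
- screwdriver: Bystander: screwdriver lying on the table.
- thermos: Bystander: white flask, 66 mm across, 200 mm high.
Mind the look-alikes: they are no part of the job. Leave any green or turquoise look-alike of the offcut alone.

How it is judged (in metres and radians):
On the way, in this order (a step that is already met when the one before it is completed fails the run):
1. the knob has clicked past its detent and the stop is out (value of joint stop_knob above 1.05 rad), for 0.3 s.
2. the offcut lies flat, against the fence and the stop (x of offcut_back in the frame of jig between 0.086 and 0.094 m and y of offcut_end in the frame of jig between -0.09 and -0.082 m and z of offcut in the frame of jig between 0.014 and 0.021 m and angle between the y axis of offcut and the y axis of jig, either way round below 0.04 rad and angle between offcut's own z axis and vertical below 0.04 rad), for 0.1 s.
At the end, for the whole second after the job is handed in: Knob past its detent (over 1.05 rad); offcut flat on the bed, within 4 mm of the fence and 4 mm of the yellow stop, square within 0.04 rad; the fingers push it from the rebate (over 4 N) so that for the last second it presses the fence with over 3 N and the bed with over 7 N, weight included (all of step 2 and x of the grasp point in the frame of offcut between -0.08 and 0.005 m and contact force between offcut and jig_fence above 3 N and contact force between offcut and jig_bed above 7 N and contact force between the fingers and offcut above 4 N and value of joint stop_knob above 1.05 rad); the arm keeps its last pose, push and grip.
It fails at once if the offcut is pressed with more than 60 N (contact force between the fingers and offcut above 60 N or contact force between offcut and jig_fence above 60 N or contact force between offcut and jig_bed above 60 N).
It fails at once if another thing on the table was moved by more than 30 mm (distance of any of dowel_tub, mug, glue, screwdriver, thermos from where it was at the start of the episode above 0.03 m).
It also fails if it takes over 72 s, if anything falls off the work surface, if the arm or the gripper's body presses on something with over 40 N, if the wrist force passes 120 N, or if a joint passes its speed limit or range.

## Working session

There is one attempt and no reset: what is moved stays moved. The work goes in short steps, Python scripts to look and compute and a tool call to move; the robot and the scene stay as the last step left them, time stands still between calls to the robot, and variables do not carry over. Pictures are saved under pics/ and viewed, and the job is handed in when it is done.

Besides the shell and the picture viewer there is one more tool, called after "Call:" as name(argument=value, ...), one argument or row to a line, values as JSON. step_arm: Moves the arm, as the interface text tells. Its arguments: {"type":"object","properties":{"steps":{"type":"array"},"grip":{"type":"number"}},"required":["steps"]}

```bash
mkdir -p pics; ls; cat > h.py <<'E'
import numpy as np, cv2
from plant import robot, imaging
def cap(n):
    c=imaging.capture(n); return c
def save(img,f): cv2.imwrite('pics/'+f,img)
def pts(c):
    z=c['z_map'].astype(float); v,u=np.mgrid[0:z.shape[0],0:z.shape[1]]
    P=np.stack([(u-c['cx'])/c['fx']*z,(v-c['cy'])/c['fy']*z,z],-1)
    T=np.linalg.inv(c['world_to_cam']); W=P@T[:3,:3].T+T[:3,3]; W[z<=0]=np.nan; return W
def ray(c,u,v,h):
    T=np.linalg.inv(c['world_to_cam']); d=T[:3,:3]@np.array([(u-c['cx'])/c['fx'],(v-c['cy'])/c['fy'],1.]); o=T[:3,3]
    return o+d*(h-o[2])/d[2]
E
python3 - <<'E'
from h import *
for n in ('scene','top'):
    c=cap(n); save(c['image'],n+'0.png'); np.savez('/tmp/%s0.npz'%n,**c)
    print(n,c['fx'],c['cx'],c['cy'],np.linalg.inv(c['world_to_cam']).round(2).tolist())
s=robot.state();print(s)
E
```

```text
pics
scene 495.10723867995557 270.35513390415383 210.10247739608053 [[-0.44, 0.79, -0.43, 1120.92], [0.9, 0.38, -0.22, 298.18], [-0.01, -0.49, -0.87, 1375.53], [0.0, 0.0, 0.0, 1.0]]
top 414.7020651746883 278.33279676117417 204.47423455473998 [[0.0, -0.99, 0.11, 327.02], [-1.0, -0.01, -0.02, -12.65], [0.02, -0.11, -0.99, 1453.05], [0.0, 0.0, 0.0, 1.0]]
{'t': 0.1, 'joint_pos': array([-1.52029018e+00,  1.81462995e-01,  1.60791769e+00, -1.38821631e-05,
        1.35378983e+00, -2.06319774e-01]), 'joint_vel': array([-0.00036515, -0.00085031, -0.00427682,  0.00027256,  0.00022165,
       -0.00155873]), 'tau': array([ 1.23932168e-03, -4.34818840e+01, -3.42696226e+01,  7.04689650e-02,
        3.40112974e-02, -3.56931696e-05]), 'ee_pos': array([ 146.0331573 , -555.63801377,  234.59766716]), 'tool_rot': array([[ 9.67200354e-01,  2.54014697e-01, -9.31969391e-05],
       [ 2.54014525e-01, -9.67199121e-01,  1.57516140e-03],
       [ 3.09974149e-04, -1.54717004e-03, -9.99998755e-01]]), 'contact_force': array([ 0.06524681,  0.56363789, -0.10066662]), 'torque': array([ 0.0437171 , -0.00673386, -0.00419344]), 'gripper_width': 87.75783529586617}
```

View pics/scene0.png

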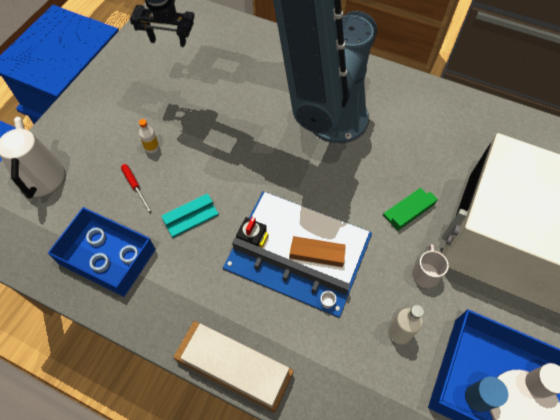

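View pics/top0.png

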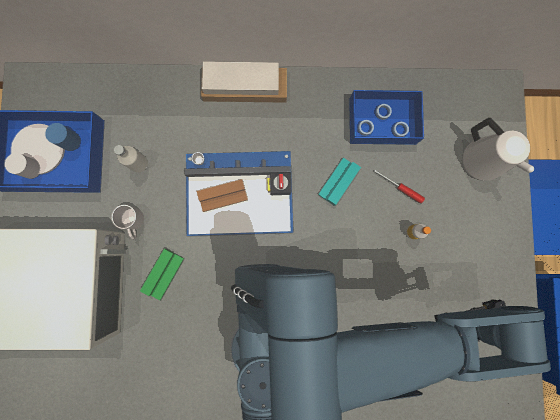

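The brown offcut is on the jig bed at top (222,195) and scene (317,251). The look-alikes are green at top (162,273) and turquoise at top (339,181). Only the brown one is oak and lying on the bed. The red knob is at top (280,182). Next I'll enlarge that area to confirm and measure it.

```bash
python3 - <<'E'
from h import *
T=dict(np.load('/tmp/top0.npz')); S=dict(np.load('/tmp/scene0.npz'))
a=cv2.resize(T['image'][145:240,180:300],None,fx=5,fy=5,interpolation=cv2.INTER_CUBIC);save(a,'crop_t.png')
b=cv2.resize(S['image'][185:320,220:375],None,fx=4,fy=4,interpolation=cv2.INTER_CUBIC);save(b,'crop_s.png')
for n,c,r in(('top',T,(slice(140,245),slice(175,305))),('scene',S,(slice(185,320),slice(215,380)))):
    W=pts(c); im=c['image'].astype(int); B,G,R=[im[...,i] for i in range(3)]
    box=np.zeros(B.shape,bool); box[r]=1
    def st(k,m):
        w=W[m&box]; w=w[~np.isnan(w[:,0])]
        if len(w)==0: print(k,0);return
        print(n,k,len(w),'med',np.median(w,0).round(1),'min',w.min(0).round(1),'max',w.max(0).round(1))
    st('blue',(B>110)&(R<60)); st('red',(R>150)&(G<60)&(B<70)); st('yel',(R>160)&(G>140)&(B<80))
    st('brown',(R>100)&(R-B>60)&(G>40)&(G<0.75*R)&(B<100))
    # blue mask min area rect rays
    m=((B>100)&(R<70)&(B-R>60)&box)|((np.minimum(np.minimum(B,G),R)>120)&box&(n=='top'))
    cs,_=cv2.findContours(m.astype(np.uint8),cv2.RETR_EXTERNAL,cv2.CHAIN_APPROX_NONE)
    p=np.vstack(cs)[:,0,:]
    q=np.array([ray(c,u,v,12)[:2] for u,v in p]).astype(np.float32)
    print('rect',cv2.minAreaRect(q),cv2.boxPoints(cv2.minAreaRect(q)).tolist())
    m=(R>70)&(R-B>40)&(G<0.75*R)&(G>0.3*R)&box
    m=cv2.morphologyEx(m.astype(np.uint8),cv2.MORPH_OPEN,np.ones((3,3)))
    cs,_=cv2.findContours(m,cv2.RETR_EXTERNAL,cv2.CHAIN_APPROX_NONE)
    k=max(cs,key=cv2.contourArea); print(cv2.minAreaRect(k))
    w=W[m>0]; print('offz pct',np.nanpercentile(w[:,2],[5,25,50,75,95]).round(1))
    hi=w[(w[:,2]>48)&(w[:,2]<62)]; r_=cv2.minAreaRect(hi[:,:2].astype(np.float32)); print('ridge',len(hi),r_)
    al=w[(w[:,2]>26)]; print('all',cv2.minAreaRect(al[:,:2].astype(np.float32)))
E
```

```text
top blue 13 med [392.9 209.   12.4] min [381.2 -35.6   3.7] max [665.2 254.1  19.7]
red 0
top yel 6 med [564.3  -8.5  49.2] min [534.5 -10.4  46.5] max [576.2  -6.7  50.4]
top brown 880 med [518.8 148.   51.2] min [465.6 -53.   23.5] max [579.  234.2 116.8]
rect ((534.3732299804688, 92.98788452148438), (369.104248046875, 457.4446716308594), 0.5737602114677429) [[347.5399475097656, 319.8506774902344], [352.1207580566406, -137.57106018066406], [721.20654296875, -133.87490844726562], [716.625732421875, 323.54681396484375]]
((220.05812072753906, 189.71786499023438), (9.662348747253418, 45.863948822021484), 75.0685806274414)
offz pct [28.9 33.2 51.3 55.4 60.5]
ridge 430 ((533.9155883789062, 155.55520629882812), (34.3282356262207, 154.7351531982422), 15.441305160522461)
all ((535.48046875, 86.23308563232422), (69.70665740966797, 290.60009765625), 15.901925086975098)
scene blue 1922 med [647.8  86.2  11.7] min [ 385.  -198.3    2.5] max [682.3 283.1  63.5]
scene red 38 med [562.8 -48.4 112. ] min [527.  -67.9  69.8] max [582.  -43.  116.6]
scene yel 32 med [556.9  -8.   45.3] min [536.5 -12.   40.2] max [576.5  -4.2  50.6]
scene brown 986 med [520.6 149.   51.4] min [463.9 -67.9  23.1] max [582.  233.  116.6]
rect ((534.458984375, 39.92353820800781), (285.2485656738281, 478.028076171875), 2.0001723766326904) [[383.5794372558594, 273.8139953613281], [400.2637634277344, -203.92282104492188], [685.3385009765625, -193.9669189453125], [668.6541748046875, 283.7698974609375]]
((317.62164306640625, 249.770263671875), (54.087257385253906, 19.399078369140625), 9.462323188781738)
offz pct [28.6 33.4 51.  54.3 57.7]
ridge 613 ((534.0779418945312, 153.80397033691406), (38.509063720703125, 156.24302673339844), 15.585472106933594)
all ((517.6224975585938, 149.5675811767578), (72.48629760742188, 156.92413330078125), 15.585472106933594)
```

```bash
ls pics
```

```text
crop_s.png
crop_t.png
scene0.png
top0.png
```

View pics/crop_t.png

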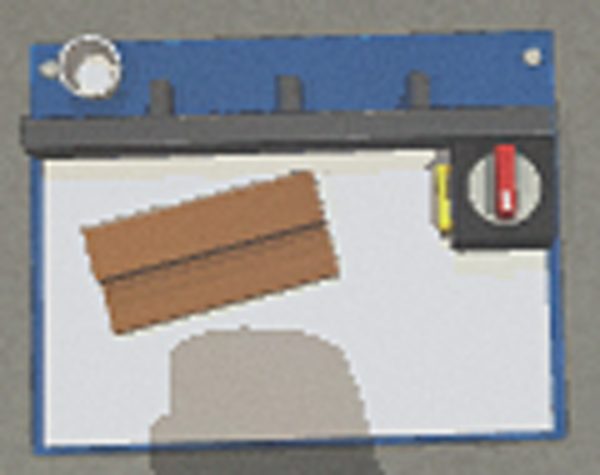

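View pics/crop_s.png

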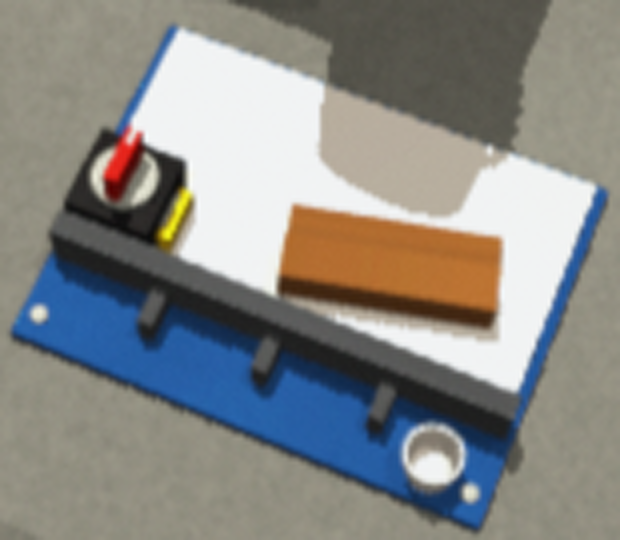

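Top crop: the oak offcut (centre 210,250) is on the white bed, and the turned-down half near the robot is the rebate. The red knob bar is at (505,180), along jig x, and the yellow stop at (443,200). This confirms the offcut. Next is the jig pose.

```bash
python3 - <<'E'
from h import *
T=dict(np.load('/tmp/top0.npz')); S=dict(np.load('/tmp/scene0.npz'))
for n,c,r in(('top',T,(slice(140,245),slice(175,305))),('scene',S,(slice(185,330),slice(215,380)))):
    W=pts(c); im=c['image'].astype(int); B,G,R=[im[...,i] for i in range(3)]
    box=np.zeros(B.shape,bool); box[r]=1
    dark=box&(im.max(-1)<110)&(im.max(-1)-im.min(-1)<40)&(W[...,2]>58)&(W[...,2]<68)&(W[...,0]>585)
    w=W[dark]; print(n,'fence top',len(w),cv2.minAreaRect(w[:,:2].astype(np.float32)), np.median(w[:,2]))
    bed=box&(im.min(-1)>150)&(W[...,2]>12)&(W[...,2]<25)&(W[...,0]<590)
    w=W[bed]; print(n,'bed',len(w),cv2.boxPoints(cv2.minAreaRect(w[:,:2].astype(np.float32))).round(1).tolist(),np.median(w[:,2]))
    red=box&(R>130)&(G<90)&(B<90)&(R-G>70)&(W[...,2]>100)&(W[...,0]<620); w=W[red]
    rc=cv2.minAreaRect(w[:,:2].astype(np.float32)); print('bar',len(w),rc,np.median(w[:,2]))
    house=box&(im.max(-1)<70)&(W[...,2]>63)&(W[...,2]<73)&(W[...,0]<600); w=W[house]
    print('house',len(w),cv2.boxPoints(cv2.minAreaRect(w[:,:2].astype(np.float32))).round(1).tolist())
c=T
print('bed corners by ray (top)',[ray(c,180+u/5-.4,145+v/5-.4,h).round(1)[:2].tolist() for u,v,h in((43,446,18),(553,433,18),(33,40,12),(552,30,12),(566,438,12),(36,453,12))])
c=S
print('plate corners by ray(scene)',[ray(c,220+u/4-.4,185+v/4-.4,h).round(1)[:2].tolist() for u,v,h in((175,27,12),(607,187,12),(12,333,12),(478,530,12))])
E
```

```text
top fence top 565 ((600.5325317382812, 96.7315673828125), (28.96761131286621, 356.20147705078125), 0.400309681892395) 63.165778257707416
top bed 4021 [[385.70001220703125, 264.20001220703125], [397.70001220703125, -84.4000015258789], [596.5999755859375, -77.5], [584.5999755859375, 271.1000061035156]] 18.526384466515992
bar 37 ((557.2777099609375, -47.946563720703125), (10.1099853515625, 43.41777420043945), 89.93952941894531) 112.40911622831345
house 34 [[519.7999877929688, -78.0999984741211], [591.4000244140625, -81.4000015258789], [606.4000244140625, 239.0], [534.9000244140625, 242.39999389648438]]
scene fence top 803 ((598.859375, 97.03862762451172), (32.97914123535156, 358.60595703125), 1.041879653930664) 62.607865124507725
scene bed 4147 [[381.0, 264.5], [393.6000061035156, -88.0999984741211], [580.7000122070312, -81.30000305175781], [568.0, 271.29998779296875]] 17.977932665155095
bar 44 ((560.5767211914062, -48.1982421875), (42.73423767089844, 11.094435691833496), 1.0744609832763672) 112.0154368946354
house 220 [[523.9000244140625, -13.800000190734863], [526.0, -84.0999984741211], [595.7999877929688, -82.0], [593.5999755859375, -11.600000381469727]]
bed corners by ray (top) [[385.1, 266.5], [395.9, -84.6], [671.5, 282.8], [682.1, -84.0], [392.7, -94.0], [380.5, 272.3]]
plate corners by ray(scene) [[392.4, -91.4], [376.6, 271.2], [681.8, -82.4], [669.5, 283.8]]
```

```bash
cat >> h.py <<'E'
J0=np.array([500.5,94.2]); JY=np.deg2rad(1.9)
def j2w(x,y): c,s=np.cos(JY),np.sin(JY); return J0+np.array([c*x-s*y,s*x+c*y])
def w2j(p): c,s=np.cos(JY),np.sin(JY); d=np.asarray(p)[:2]-J0; return np.array([c*d[0]+s*d[1],-s*d[0]+c*d[1]])
def to(jx,jy,z,yaw):
    s=robot.state(); R=s['tool_rot']; y0=np.degrees(np.arctan2(R[1,0],R[0,0]))
    d=np.r_[j2w(jx,jy),z]-s['ee_pos']
    a=np.deg2rad(yaw); Rf=np.array([[np.cos(a),np.sin(a),0],[np.sin(a),-np.cos(a),0],[0,0,-1]])
    print('t',s['t'],'jig',w2j(s['ee_pos']).round(1),'yaw',y0.round(2),'twist',round(y0-yaw,2),'shift after twist mm',(Rf.T@d).round(1),'F',s['contact_force'].round(1),'w',round(s['gripper_width'],1))
E
python3 -c "
from h import *
to(52,-145,235,1.9)"
```

```text
t 0.1 jig [-375.8 -637.7] yaw 14.72 twist 12.82 shift after twist mm [ 4.278e+02 -4.927e+02 -4.000e-01] F [ 0.1  0.6 -0.1] w 87.8
```

Call:
step_arm(
  steps=[
    [0,0,0,6.4],
    [0,0,0,6.4],
    [0.02,-0.03,0,0],
    [0.04,-0.045,0,0],
    [0.04,-0.045,0,0],
    [0.04,-0.045,0,0],
    [0.04,-0.045,0,0],
    [0.04,-0.045,0,0],
  ],
  grip=1,
)

```text
t: 1.1
ee_pos: [358.2, -292.2, 235.3]
tool_rot: [[0.999, 0.033, 0.0], [0.033, -0.999, 0.0], [0.0, -0.0, -1.0]]
contact_force: [-0.0, 0.4, -0.0]
gripper_width: 88.0
```

Call:
step_arm(
  steps=[
    [0.04,-0.045,0,0],
    [0.04,-0.045,0,0],
    [0.04,-0.045,0,0],
    [0.04,-0.045,0,0],
    [0.03,-0.04,0,0],
    [0.01,-0.015,0,0],
    [0,0,0.03,0],
    [0,0,0,0],
  ],
)

```text
t: 2.1
ee_pos: [547.3, -52.3, 202.9]
tool_rot: [[0.999, 0.033, -0.006], [0.033, -0.999, 0.001], [-0.006, -0.002, -1.0]]
contact_force: [-0.4, 0.5, -0.1]
gripper_width: 88.4
```

```bash
python3 -c "
from h import *
to(52,-145,101,1.9)
print(robot.state()['joint_pos'].round(3))
c=cap('scene');a=cv2.resize(c['image'][150:320,200:375],None,fx=4,fy=4,interpolation=cv2.INTER_CUBIC)[:600];save(a,'s1.png')"
```

```text
t 2.1 jig [  42.  -147.9] yaw 1.91 twist 0.01 shift after twist mm [ 10.   -2.9 101.9] F [-0.4  0.5 -0.1] w 88.4
[-0.311  0.16   1.699 -0.     1.288  1.227]
```

View pics/s1.png

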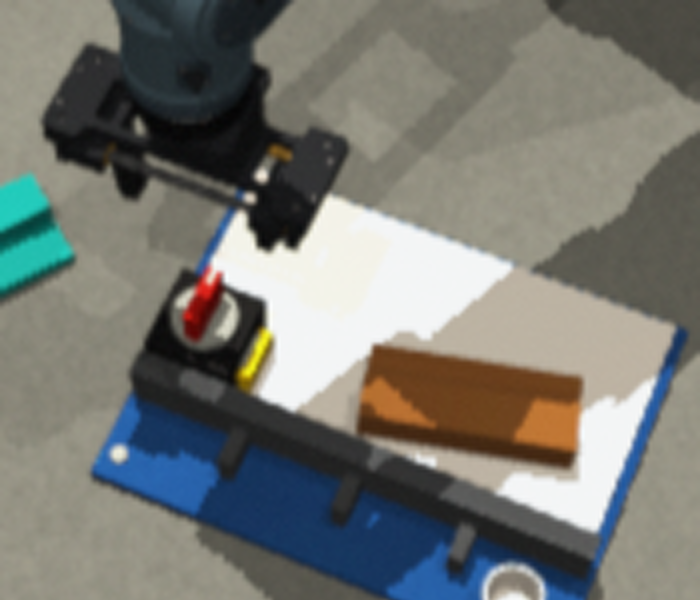

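Call:
step_arm(
  steps=[
    [0.01,-0.003,0,0],
    [0.001,0,0.03,0],
    [0,0,0.03,0],
    [0,0,0.025,0],
    [0,0,0.01,0],
    [0,0,0,0],
  ],
)

```text
t: 2.9
ee_pos: [560.7, -49.3, 110.8]
tool_rot: [[0.999, 0.033, 0.0], [0.033, -0.999, 0.0], [0.0, 0.0, -1.0]]
contact_force: [-0.3, -0.1, 0.0]
gripper_width: 88.1
```

```bash
python3 -c "
from h import *
to(52,-145,101,1.9)
c=cap('scene');a=cv2.resize(c['image'][150:300,200:350],None,fx=4,fy=4,interpolation=cv2.INTER_CUBIC)[:600];save(a,'s2.png')"
```

```text
t 2.9 jig [  55.5 -145.4] yaw 1.89 twist -0.01 shift after twist mm [-3.5 -0.4  9.8] F [-0.3 -0.1  0. ] w 88.1
```

View pics/s2.png

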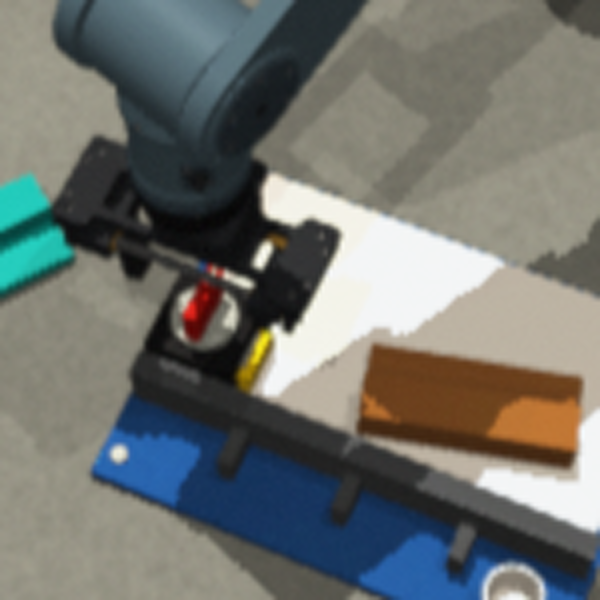

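In both pictures (s1, s2) the bar at about (205,300) lies between the open fingers. I'll shift back 2 mm, go down, and close.

Call:
step_arm(
  steps=[
    [-0.002,0,0.005,0],
    [0,0,0.004,0],
    [0,0,0,0],
  ],
)

```text
t: 3.32
ee_pos: [558.2, -49.1, 101.3]
tool_rot: [[0.999, 0.033, -0.0], [0.033, -0.999, 0.0], [-0.0, -0.0, -1.0]]
contact_force: [-0.3, -0.4, -1.0]
gripper_width: 88.4
```

Call:
step_arm(
  steps=[
    [0,0,0,0],
    [0,0,0,0],
    [0,0,0,0],
    [0,0,0,0],
    [0,0,0,0],
    [0,0,0,0],
  ],
  grip=-1,
)

```text
t: 4.08
ee_pos: [558.4, -49.1, 101.4]
tool_rot: [[0.999, 0.033, -0.0], [0.033, -0.999, 0.0], [-0.0, -0.0, -1.0]]
contact_force: [-0.4, 0.4, 0.0]
gripper_width: 30.1
```

Call:
step_arm(
  steps=[
    [0,0,0,0],
    [0,0,0,0],
    [0,0,0,0],
    [0,0,0,0],
  ],
)

```text
t: 4.58
ee_pos: [558.4, -50.0, 101.5]
tool_rot: [[0.999, 0.033, 0.0], [0.033, -0.999, -0.001], [0.0, 0.001, -1.0]]
contact_force: [-0.5, -5.2, -1.3]
gripper_width: 12.4
```

Call:
step_arm(
  steps=[
    [0,0.001,0,0],
    [0,0,0,8],
    [0,0,0,8],
    [0,0,0,8],
    [0,0,0,8],
  ],
)

```text
t: 5.2
ee_pos: [558.5, -49.8, 101.5]
tool_rot: [[0.863, -0.505, 0.0], [-0.505, -0.863, 0.001], [-0.0, -0.001, -1.0]]
contact_force: [0.4, -1.3, -0.1]
gripper_width: 12.4
```

Call:
step_arm(
  steps=[
    [0,0,0,8],
    [0,0,0,8],
    [0,0,0,8],
    [0,0,0,8],
    [0,0,0,5],
    [0,0,0,0],
  ],
)

```text
t: 5.95
ee_pos: [558.8, -49.6, 101.5]
tool_rot: [[0.39, -0.921, 0.001], [-0.921, -0.39, 0.001], [-0.0, -0.001, -1.0]]
contact_force: [2.5, 0.8, -1.0]
gripper_width: 12.3
```

```bash
python3 -c "
from h import *
to(52,-145,101,1.9); print(robot.state()['torque'])
c=cap('scene');a=cv2.resize(c['image'][150:300,200:350],None,fx=4,fy=4,interpolation=cv2.INTER_CUBIC)[:600];save(a,'s3.png')"
```

```text
t 5.95 jig [  53.5 -145.6] yaw -67.03 twist -68.93 shift after twist mm [-1.5 -0.6  0.5] F [ 2.5  0.8 -1. ] w 12.3
[ 0.29794125 -0.43712699  0.01338566]
```

View pics/s3.png

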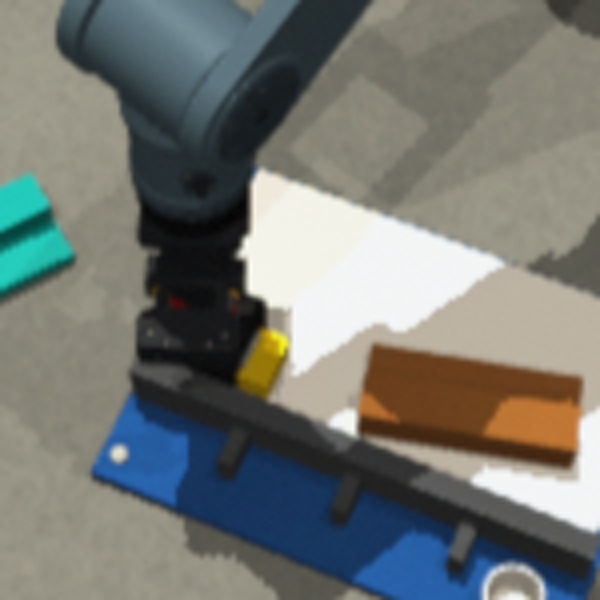

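The yellow stop at (263,362) has moved out. I'll release and raise.

Call:
step_arm(
  steps=[
    [0,0,0,0],
    [0,0,0,0],
    [0,0,0,0],
    [0,0,0,0],
    [0,0,-0.02,0],
    [0,0,-0.04,0],
    [0,0,-0.04,0],
    [0,0,0,0],
  ],
  grip=1,
)

```text
t: 7.0
ee_pos: [560.7, -50.8, 205.3]
tool_rot: [[0.39, -0.921, 0.007], [-0.921, -0.39, -0.002], [0.005, -0.006, -1.0]]
contact_force: [0.4, 0.2, 0.4]
gripper_width: 88.0
```

```bash
sed -i 's/500.5,94.2/501.5,93.5/' h.py; python3 -c "
from h import *
to(0,60,150,1.9); print(robot.state()['joint_pos'].round(2))"
```

```text
t 7.0 jig [  54.3 -146.1] yaw -67.07 twist -68.97 shift after twist mm [ -54.3 -206.1   55.3] F [0.4 0.2 0.4] w 88.0
[-0.3   0.18  1.67 -0.    1.28  2.44]
```

Call:
step_arm(
  steps=[
    [0,0,0,-10.3],
    [0,0,0,-10.3],
    [0,0,0,-10.3],
    [0,0,0,-10.3],
    [0,0,0,-10.3],
    [0,0,0,-10.3],
    [0,0,0,-10.3],
    [0,0,0,-10.3],
  ],
)

```text
t: 8.0
ee_pos: [557.6, -49.9, 199.9]
tool_rot: [[0.963, 0.27, -0.002], [0.27, -0.963, 0.001], [-0.002, -0.001, -1.0]]
contact_force: [-0.6, 0.1, 0.4]
gripper_width: 88.2
```

```bash
python3 -c "
from h import *
to(-0.8,51.3,56,15.5)"
```

```text
t 8.0 jig [  51.3 -145.2] yaw 15.66 twist 0.16 shift after twist mm [  -4.5 -203.2  143.9] F [-0.6  0.1  0.4] w 88.2
```

Call:
step_arm(
  steps=[
    [0,-0.03,0,0],
    [0,-0.05,0,0],
    [0,-0.05,0,0],
    [-0.004,-0.05,0,0],
    [0,-0.023,0.02,0],
    [0,0,0.04,0],
    [0,0,0.02,0],
    [0,0,0,0],
  ],
)

```text
t: 9.0
ee_pos: [498.6, 144.5, 118.7]
tool_rot: [[0.964, 0.264, -0.006], [0.264, -0.964, -0.0], [-0.006, -0.001, -1.0]]
contact_force: [-0.1, 0.1, 0.8]
gripper_width: 88.3
```

```bash
python3 -c "
from h import *
to(-0.8,51.3,56,15.5)
for n in('scene','top'):
    c=cap(n); r=(slice(150,300),slice(220,370)) if n=='scene' else (slice(140,240),slice(180,310))
    k=4
    a=cv2.resize(c['image'][r],None,fx=k,fy=k,interpolation=cv2.INTER_CUBIC)[:600];save(a,'4%s.png'%n)"
```

```text
t 9.0 jig [-1.2 51.1] yaw 15.32 twist -0.18 shift after twist mm [ 0.4 -0.1 62.7] F [-0.1  0.1  0.8] w 88.3
```

View pics/4scene.png

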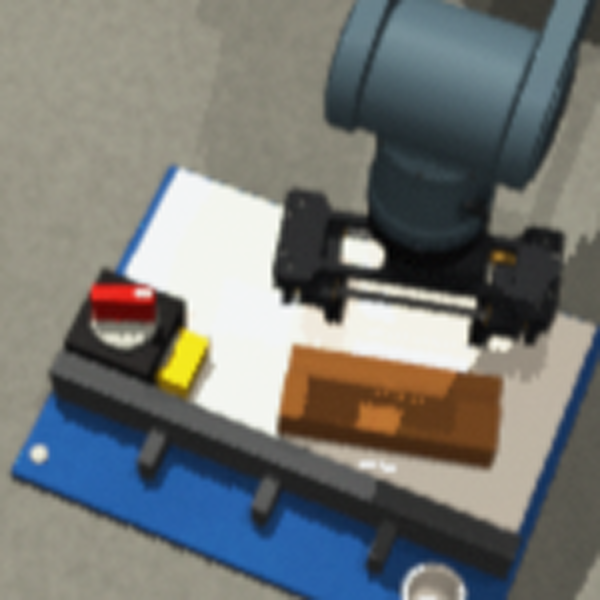

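View pics/4top.png

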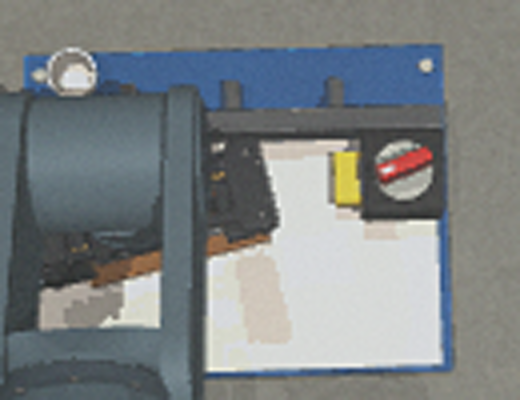

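The knob bar (top 405,163) is now nearly crosswise, and the stop is out (top 345,180). The gripper is over the rebate. I'll lower with care.

Call:
step_arm(
  steps=[
    [0,0,0.02,0],
    [0,0,0.02,0],
    [0,0,0.015,0],
    [0,0,0.007,0],
    [0,0,0,0],
  ],
)

```text
t: 9.72
ee_pos: [501.0, 144.6, 59.4]
tool_rot: [[0.965, 0.264, -0.0], [0.264, -0.965, -0.0], [-0.0, -0.0, -1.0]]
contact_force: [0.8, 0.2, 0.6]
gripper_width: 88.2
```

Call:
step_arm(
  steps=[
    [0.002,0,0,0],
    [0.002,0,0,0],
    [0.002,0,0,0],
    [0.002,0,0,0],
    [0,0,0,0],
  ],
)

```text
t: 10.35
ee_pos: [508.8, 146.8, 59.5]
tool_rot: [[0.964, 0.264, 0.0], [0.264, -0.964, 0.0], [0.0, 0.0, -1.0]]
contact_force: [0.3, -0.6, 0.3]
gripper_width: 88.0
```

```bash
python3 -c "
from h import *
to(30,51.3,56,15.5)
for n in('scene',):
    c=cap(n); r=(slice(150,300),slice(220,370))
    a=cv2.resize(c['image'][r],None,fx=4,fy=4,interpolation=cv2.INTER_CUBIC)[:600];save(a,'5%s.png'%n)"
```

```text
t 10.35 jig [ 9.1 53. ] yaw 15.31 twist -0.19 shift after twist mm [19.9  6.6  3.5] F [ 0.3 -0.6  0.3] w 88.0
```

View pics/5scene.png

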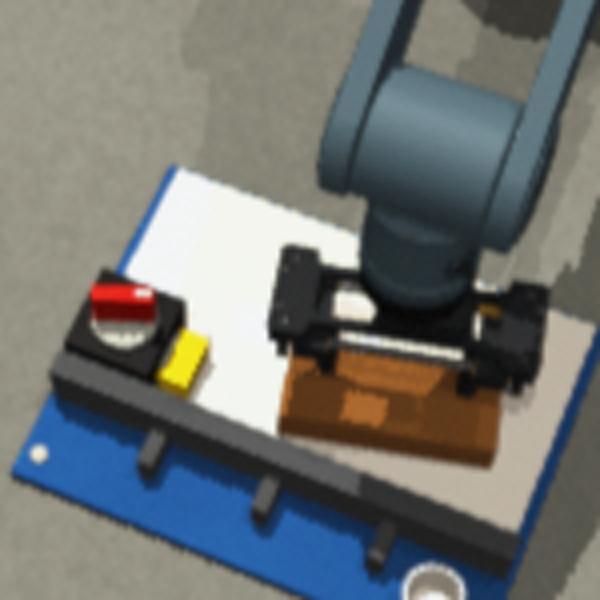

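Call:
step_arm(
  steps=[
    [0.001,0,0.003,0],
    [0.001,0,0,0],
    [0.001,0,0,0],
    [0.001,0,0,0],
    [0.001,0,0,0],
    [0.001,0,0,0],
  ],
)

```text
t: 11.15
ee_pos: [514.5, 148.3, 56.5]
tool_rot: [[0.964, 0.264, 0.0], [0.264, -0.964, 0.0], [0.0, 0.0, -1.0]]
contact_force: [0.1, -0.0, 0.1]
gripper_width: 88.1
```

Call:
step_arm(
  steps=[
    [0.001,0,0,2],
    [0.001,0,0,2],
    [0.001,0,0,2],
    [0.001,0,0,2],
    [0.001,0,0,2],
    [0.001,0,0,2],
    [0.001,0,0,1.4],
    [0,0,0,0],
  ],
)

```text
t: 12.15
ee_pos: [521.4, 149.4, 56.4]
tool_rot: [[0.999, 0.033, 0.0], [0.033, -0.999, 0.0], [0.0, -0.0, -1.0]]
contact_force: [0.7, -0.3, 0.0]
gripper_width: 88.1
```

```bash
python3 -c "
from h import *
to(46,51.3,56,1.9)
for n in('scene',):
    c=cap(n); r=(slice(150,300),slice(220,370))
    a=cv2.resize(c['image'][r],None,fx=4,fy=4,interpolation=cv2.INTER_CUBIC)[:600];save(a,'6%s.png'%n)"
```

```text
t 12.15 jig [21.8 55.3] yaw 1.89 twist -0.01 shift after twist mm [24.2  4.   0.4] F [ 0.7 -0.3  0. ] w 88.1
```

View pics/6scene.png

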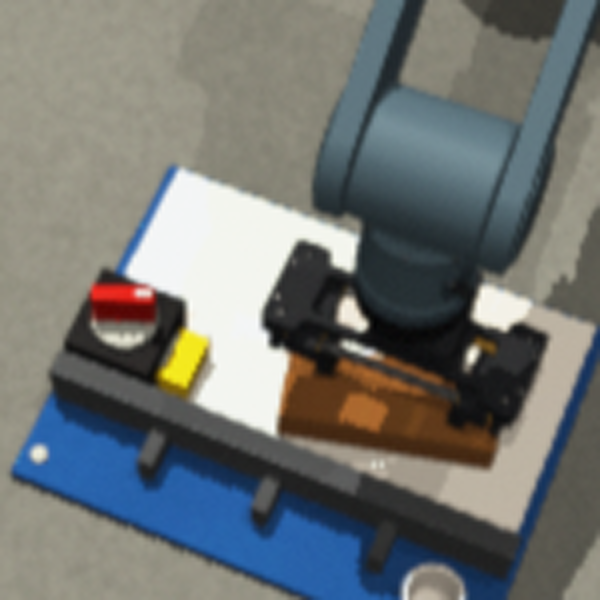

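The offcut hasn't moved, although it should already be touching. I'll check finger positions against the depth map.

```bash
python3 -c "
from h import *
c=cap('scene');W=pts(c);s=robot.state()
def proj(p):
    q=c['world_to_cam']@np.r_[p,1]; return (c['fx']*q[0]/q[2]+c['cx'],c['fy']*q[1]/q[2]+c['cy'])
for dy in(-52,52):
  for dz in (0,19):
    p=s['ee_pos']+s['tool_rot']@np.array([9,dy,dz]); u,v=proj(p); print(dy,dz,p.round(1),((u-220)*4,(v-150)*4))
im=c['image'].astype(int)
for (a,b) in ((470,415),(480,400),(320,365),(330,350),(450,420),(400,375),(300,330),(510,410)):
  u,v=220+a//4,150+b//4; print((a,b),W[v,u].round(0),im[v,u])
B,G,R=[im[...,i] for i in range(3)]
m=(R>70)&(R-B>40)&(G<0.75*R)&(G>0.3*R); m[:,:220]=0;m[:,370:]=0;m[:235]=0;m[:150]=0;m[300:]=0
w=W[m];hi=w[(w[:,2]>49)&(w[:,2]<60)];print('ridge',cv2.minAreaRect(hi[:,:2].astype(np.float32)))
"
```

```text
-52 0 [528.6 201.7  56.4] (np.float64(451.7352512932539), np.float64(429.8294752049069))
-52 19 [528.6 201.7  37.4] (np.float64(449.02099168750283), np.float64(440.26279489110107))
52 0 [532.1  97.8  56.4] (np.float64(318.62947899307346), np.float64(376.88808349742146))
52 19 [532.1  97.8  37.4] (np.float64(317.45950329354764), np.float64(387.77040879340234))
(470, 415) [552. 213. 147.] [16 16 15]
(480, 400) [548. 218. 164.] [19 20 18]
(320, 365) [532.  98.  79.] [16 15 15]
(330, 350) [545. 107. 136.] [37 39 40]
(450, 420) [527. 197.  66.] [15 21 30]
(400, 375) [541. 159. 139.] [52 58 66]
(300, 330) [548.  86. 155.] [19 19 17]
(510, 410) [547. 237. 165.] [27 25 25]
ridge ((534.43115234375, 153.697998046875), (37.2334098815918, 156.4196319580078), 15.185490608215332)
```

```bash
python3 -c "
from h import *
c=cap('scene');W=pts(c)
a=cv2.resize(c['image'][225:275,280:355],None,fx=10,fy=10,interpolation=cv2.INTER_CUBIC);a=np.clip(a.astype(float)*1.6+20,0,255).astype(np.uint8);save(a,'7.png')
print('cols 322..342 step 3; rows 248..268')
for v in range(246,270,2): print(v,[int(x) if x==x else 0 for x in W[v,322:345:3,2]],[int(x) if x==x else 0 for x in W[v,322:345:3,0]])
print(robot.state()['ee_pos'],robot.state()['contact_force'])
"
```

```text
cols 322..342 step 3; rows 248..268
246 [136, 139, 141, 32, 158, 163, 169, 168] [545, 543, 541, 486, 541, 540, 540, 536]
248 [49, 30, 139, 139, 139, 150, 163, 171] [511, 498, 545, 542, 538, 540, 542, 543]
250 [52, 55, 56, 51, 142, 140, 165, 165] [518, 516, 513, 506, 545, 541, 549, 545]
252 [56, 52, 54, 53, 148, 146, 156, 167] [526, 520, 518, 513, 553, 549, 550, 552]
254 [53, 53, 57, 52, 129, 138, 146, 154] [530, 527, 525, 519, 550, 551, 551, 551]
256 [54, 0, 52, 50, 65, 56, 135, 141] [537, 0, 528, 524, 527, 519, 551, 550]
258 [51, 54, 53, 53, 52, 54, 53, 134] [541, 539, 535, 531, 526, 524, 519, 553]
260 [49, 52, 56, 50, 54, 57, 58, 53] [546, 543, 542, 535, 533, 531, 527, 521]
262 [32, 30, 41, 46, 45, 49, 55, 52] [544, 540, 541, 539, 535, 533, 532, 527]
264 [15, 18, 23, 27, 29, 34, 39, 41] [543, 541, 539, 537, 534, 532, 531, 528]
266 [17, 12, 13, 14, 18, 17, 22, 16] [550, 544, 540, 537, 535, 531, 529, 522]
268 [13, 20, 20, 17, 22, 14, 14, 16] [554, 553, 549, 544, 542, 535, 532, 528]
[521.26853918 149.48285847  56.38537647] [0.53598385 0.26904285 0.11710818]
```

View pics/7.png

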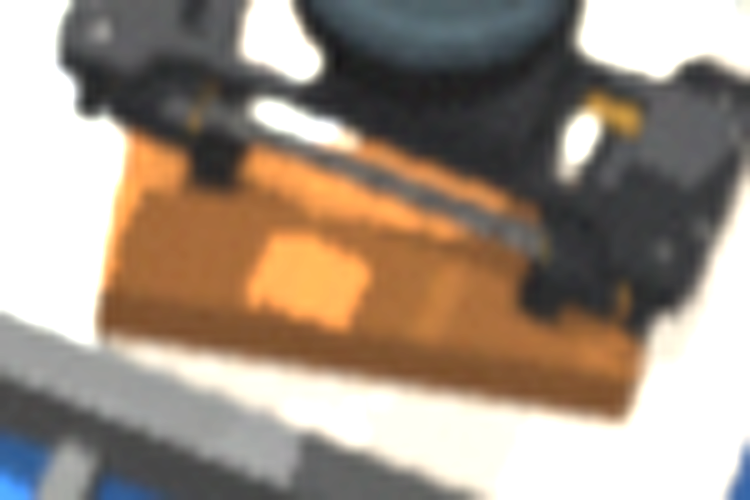

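The finger tips are at about z 60, above the ridge (crop 540,310), and they passed over it. With the jaws open the tips apparently reach less far than 19 mm past the TCP. I'll back off over the rebate and go down with the force reading as guide.

Call:
step_arm(
  steps=[
    [0,0,-0.015,0],
    [-0.003,0,0,-6.7],
    [-0.003,0,0,-6.7],
    [-0.007,0,0,0],
    [-0.008,0,0,0],
    [0,0,0,0],
  ],
)

```text
t: 13.05
ee_pos: [500.2, 144.9, 71.5]
tool_rot: [[0.965, 0.263, -0.0], [0.263, -0.965, 0.0], [-0.0, -0.0, -1.0]]
contact_force: [0.8, 0.1, 0.4]
gripper_width: 88.4
```

```bash
python3 -c "
from h import *
to(-0.2,50.8,50,15.5)"
```

```text
t 13.05 jig [ 0.4 51.4] yaw 15.24 twist -0.26 shift after twist mm [-0.7  0.4 21.5] F [0.8 0.1 0.4] w 88.4
```

Call:
step_arm(
  steps=[
    [0,0,0.01,0],
    [0,0,0.008,0],
    [0,0,0.004,0],
    [0,0,0.002,0],
    [0,0,0.002,0],
    [0,0,0,0],
  ],
)

```text
t: 13.8
ee_pos: [500.9, 144.9, 45.4]
tool_rot: [[0.964, 0.264, -0.0], [0.264, -0.964, -0.0], [-0.0, 0.0, -1.0]]
contact_force: [0.7, 0.4, 0.2]
gripper_width: 87.7
```

```bash
python3 -c "
from h import *
to(-0.2,50.8,50,15.5)
c=cap('scene')
a=cv2.resize(c['image'][215:275,280:355],None,fx=10,fy=10,interpolation=cv2.INTER_CUBIC);a=np.clip(a.astype(float)*1.6+20,0,255).astype(np.uint8);save(a,'8.png')"
```

```text
t 13.8 jig [ 1.1 51.4] yaw 15.31 twist -0.19 shift after twist mm [-1.4  0.3 -4.6] F [0.7 0.4 0.2] w 87.7
```

View pics/8.png

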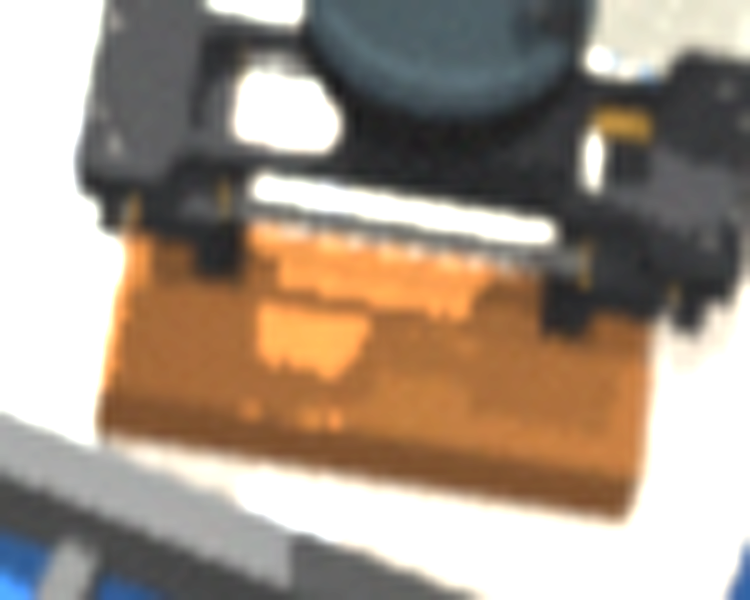

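Call:
step_arm(
  steps=[
    [0,0,0.002,0],
    [0,0,0.002,0],
    [0,0,0.002,0],
    [0,0,0,0],
  ],
)

```text
t: 14.35
ee_pos: [500.7, 144.9, 39.2]
tool_rot: [[0.964, 0.264, -0.0], [0.264, -0.964, -0.0], [-0.0, -0.0, -1.0]]
contact_force: [0.1, -0.5, 0.0]
gripper_width: 88.3
```

Call:
step_arm(
  steps=[
    [0,0,0.0015,0],
    [0,0,0.0015,0],
    [0,0,0,0],
  ],
)

```text
t: 14.72
ee_pos: [500.8, 144.9, 36.3]
tool_rot: [[0.965, 0.264, -0.0], [0.264, -0.965, -0.0], [-0.0, -0.0, -1.0]]
contact_force: [0.1, -0.1, 0.5]
gripper_width: 88.1
```

Call:
step_arm(
  steps=[
    [0.002,0,0,0],
    [0.002,0,0,0],
    [0.002,0,0,0],
    [0.001,0,0,0],
    [0.001,0,0,0],
    [0.001,0,0,0],
    [0,0,0,0],
  ],
)

```text
t: 15.6
ee_pos: [509.6, 147.4, 36.4]
tool_rot: [[0.965, 0.264, 0.0], [0.264, -0.965, 0.0], [0.0, -0.0, -1.0]]
contact_force: [-0.5, 0.7, 0.3]
gripper_width: 88.1
```

```bash
python3 -c "
from h import *
to(-0.2,50.8,50,15.5)
c=cap('scene')
a=cv2.resize(c['image'][215:275,280:355],None,fx=10,fy=10,interpolation=cv2.INTER_CUBIC);a=np.clip(a.astype(float)*1.6+20,0,255).astype(np.uint8);save(a,'9.png')"
```

```text
t 15.6 jig [ 9.9 53.6] yaw 15.31 twist -0.19 shift after twist mm [-10.5   0.3 -13.6] F [-0.5  0.7  0.3] w 88.1
```

View pics/9.png

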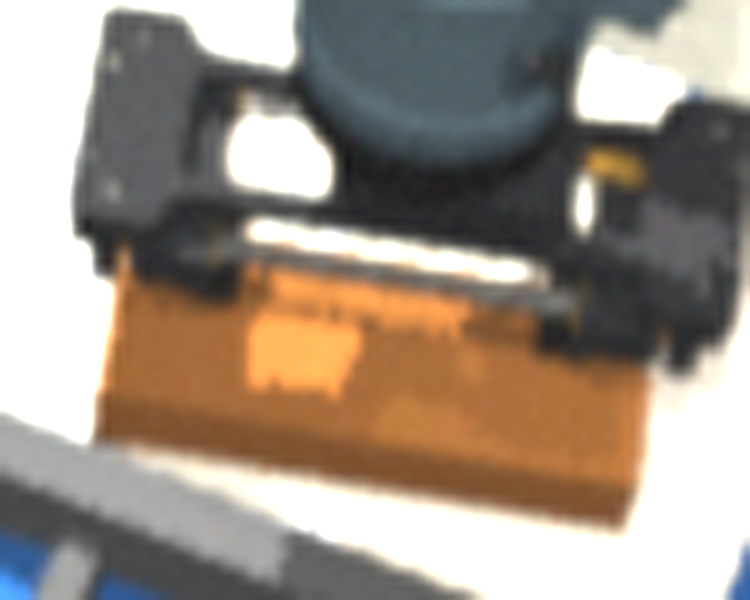

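The far edge shifted a few pixels, so the fingers now push the shoulder. Next I'll turn and push forward.

Call:
step_arm(
  steps=[
    [0.001,0,0,2],
    [0.001,0,0,2],
    [0.001,0,0,2],
    [0.001,0,0,2],
    [0.001,0,0,2],
    [0.001,0,0,2],
    [0.001,0,0,1.4],
    [0,0,0,0],
  ],
)

```text
t: 16.65
ee_pos: [516.7, 148.4, 36.5]
tool_rot: [[0.999, 0.033, 0.0], [0.033, -0.999, -0.0], [0.0, 0.0, -1.0]]
contact_force: [-0.0, -0.7, 0.8]
gripper_width: 88.0
```

```bash
cat >> h.py <<'E'
def off(f=None):
    c=cap('scene'); W=pts(c); im=c['image'].astype(int); B,G,R=[im[...,i] for i in range(3)]
    m=(R>60)&(R-B>35)&(G<0.75*R)&(G>0.3*R); m[:,:240]=0;m[:,370:]=0;m[:200]=0;m[310:]=0
    hi=m&(W[...,2]>46)&(W[...,2]<62)
    w=np.array([w2j(p) for p in W[hi]]).astype(np.float32)
    print('ridge jig: ',cv2.minAreaRect(w), 'x',np.percentile(w[:,0],[1,99]).round(1),'y',np.percentile(w[:,1],[1,99]).round(1))
    # far edge: per y bin max x
    b=np.round(w[:,1]/8); e=np.array([[k*8,np.sort(w[b==k,0])[-2]] for k in np.unique(b) if (b==k).sum()>3])
    e=e[1:-1]; p=np.polyfit(e[:,0],e[:,1],1); print('far edge slope deg',np.degrees(np.arctan(p[0])).round(2),'x at mid',np.polyval(p,e[:,0].mean()).round(1))
    if f: a=cv2.resize(c['image'][200:275,260:360],None,fx=8,fy=8,interpolation=cv2.INTER_CUBIC); save(np.clip(a.astype(float)*1.5+15,0,255).astype(np.uint8),f)
E
python3 -c "
from h import *
to(46,53,36,1.9); off('10.png')"
```

```text
t 16.65 jig [17.  54.4] yaw 1.89 twist -0.01 shift after twist mm [29.   1.4  0.5] F [-0.  -0.7  0.8] w 88.0
ridge jig:  ((44.33453369140625, -5.7414093017578125), (280.3959045410156, 49.351348876953125), 88.10131072998047) x [26.9 67.5] y [-22.2 132. ]
far edge slope deg -2.38 x at mid 64.8
```

View pics/10.png

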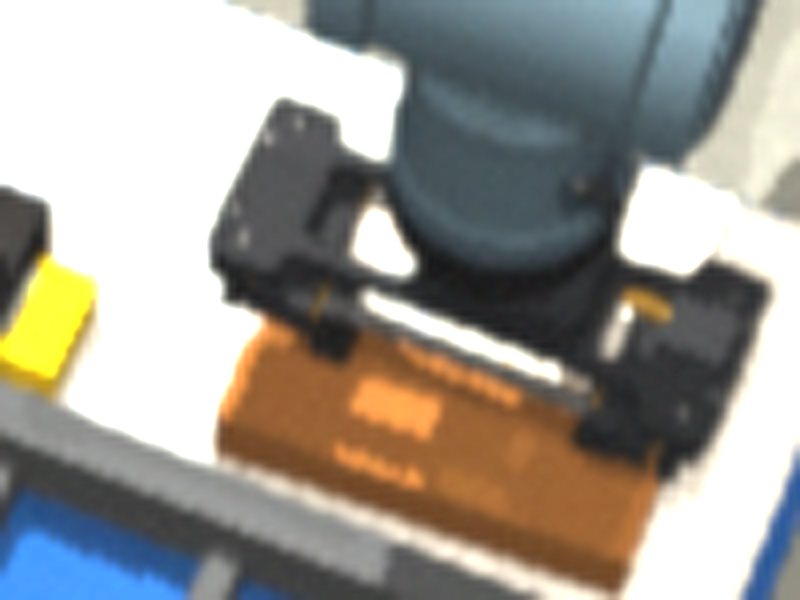

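Call:
step_arm(
  steps=[
    [0.003,0,0,0],
    [0.004,0,0,0],
    [0.004,0,0,0],
    [0.004,0,0,0],
    [0.003,0,0,0],
    [0.002,0,0,0],
    [0,0,0,0],
  ],
)

```text
t: 17.58
ee_pos: [536.7, 149.1, 36.4]
tool_rot: [[0.999, 0.033, 0.0], [0.033, -0.999, 0.0], [0.0, 0.0, -1.0]]
contact_force: [-0.4, 0.1, 0.9]
gripper_width: 87.9
```

```bash
python3 -c "
from h import *
to(42,53,36,1.9); off('11.png')"
```

```text
t 17.575 jig [37.1 54.4] yaw 1.91 twist 0.01 shift after twist mm [4.9 1.4 0.4] F [-0.4  0.1  0.9] w 87.9
ridge jig:  ((63.40911865234375, 54.07248306274414), (39.96122741699219, 157.70135498046875), 0.2491055428981781) x [46.2 82.4] y [-22.9 131.5]
far edge slope deg 0.15 x at mid 81.0
```

Call:
step_arm(
  steps=[
    [0.001,0,0,0],
    [0.001,0,0,0],
    [0.001,0,0,0],
    [0,0,0,0],
  ],
)

```text
t: 18.12
ee_pos: [539.6, 149.2, 36.4]
tool_rot: [[0.999, 0.033, 0.0], [0.033, -0.999, 0.0], [0.0, -0.0, -1.0]]
contact_force: [-0.2, 0.2, -0.8]
gripper_width: 88.6
```

Call:
step_arm(
  steps=[
    [0.001,0,0,0],
    [0.001,0,0,0],
    [0,0,0,0],
  ],
)

```text
t: 18.5
ee_pos: [541.6, 149.3, 36.4]
tool_rot: [[0.999, 0.033, 0.0], [0.033, -0.999, 0.0], [0.0, -0.0, -1.0]]
contact_force: [-1.2, -0.8, -0.2]
gripper_width: 88.2
```

Call:
step_arm(
  steps=[
    [0.001,0,0,0],
    [0.001,0,0,0],
    [0,0,0,0],
  ],
)

```text
t: 18.88
ee_pos: [543.6, 149.3, 36.4]
tool_rot: [[0.999, 0.033, 0.0], [0.033, -0.999, 0.0], [0.0, -0.0, -1.0]]
contact_force: [-0.4, 0.5, -0.4]
gripper_width: 88.3
```

Call:
step_arm(
  steps=[
    [0.001,0,0,0],
    [0,0,0,0],
  ],
)

```text
t: 19.12
ee_pos: [543.8, 149.3, 36.3]
tool_rot: [[0.999, 0.034, -0.001], [0.034, -0.999, -0.0], [-0.001, 0.0, -1.0]]
contact_force: [-3.6, -0.6, 3.7]
gripper_width: 87.9
```

```bash
python3 -c "
from h import *
to(42,53,36,1.9); off('12.png')"
```

```text
t 19.125 jig [44.2 54.4] yaw 1.93 twist 0.03 shift after twist mm [-2.2  1.4  0.3] F [-3.6 -0.6  3.7] w 87.9
ridge jig:  ((69.39971923828125, 54.92542266845703), (158.29295349121094, 34.148460388183594), 89.60015106201172) x [53.  84.6] y [-22.8 131.8]
far edge slope deg 0.35 x at mid 82.5
```

View pics/12.png

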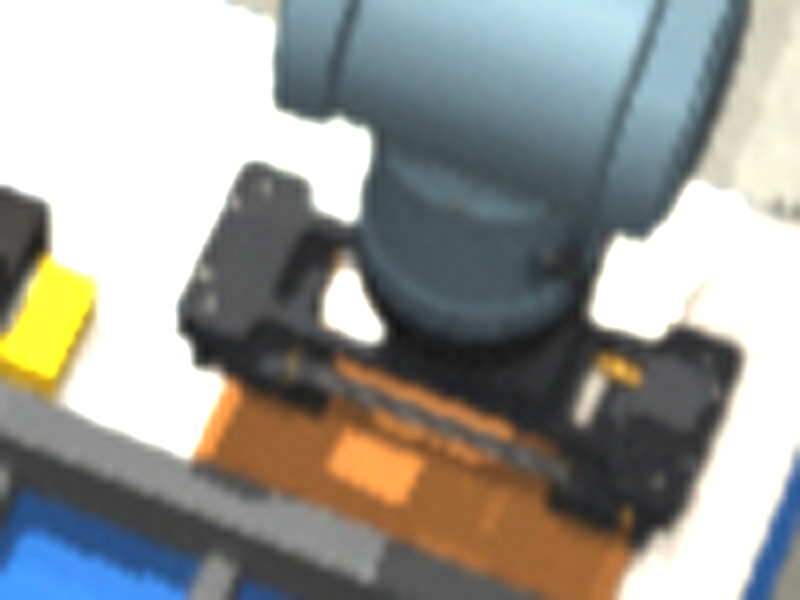

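The offcut is square against the fence, with its y range about -24..134. Now I'll push its left end with closed fingers toward the stop.

Call:
step_arm(
  steps=[
    [-0.003,0,0,0],
    [0,0,-0.02,0],
    [0,0,-0.04,0],
    [0,-0.03,-0.01,0],
    [0.008,-0.035,0,0],
    [0.008,-0.036,0,0],
    [0.004,-0.008,0,0],
    [0,0,0,0],
  ],
  grip=1,
)

```text
t: 20.18
ee_pos: [558.0, 258.9, 106.2]
tool_rot: [[0.999, 0.034, 0.0], [0.034, -0.999, -0.0], [0.0, 0.0, -1.0]]
contact_force: [-0.0, 0.3, -0.4]
gripper_width: 88.1
```

Call:
step_arm(
  steps=[
    [0,0,0,0],
    [0,0,0,0],
    [0,0,0,0],
    [0,0,0,0],
    [0,0,0,0],
    [0,0,0,0],
    [0,0,0,0],
    [0,0,0,0],
  ],
  grip=-1,
)

```text
t: 21.18
ee_pos: [557.7, 259.0, 106.4]
tool_rot: [[0.999, 0.034, -0.0], [0.034, -0.999, -0.0], [-0.0, 0.0, -1.0]]
contact_force: [0.5, 0.4, 0.4]
gripper_width: 10.3
```

```bash
python3 -c "
from h import *
to(62,162,46,1.9); off('13.png')"
```

```text
t 21.175 jig [ 61.7 163.5] yaw 1.92 twist 0.02 shift after twist mm [ 0.3  1.5 60.4] F [0.5 0.4 0.4] w 10.3
ridge jig:  ((59.93173599243164, -9.418548583984375), (287.0143737792969, 50.99650192260742), 82.30589294433594) x [52.6 85.7] y [-23.3 132. ]
far edge slope deg 0.09 x at mid 83.8
```

View pics/13.png

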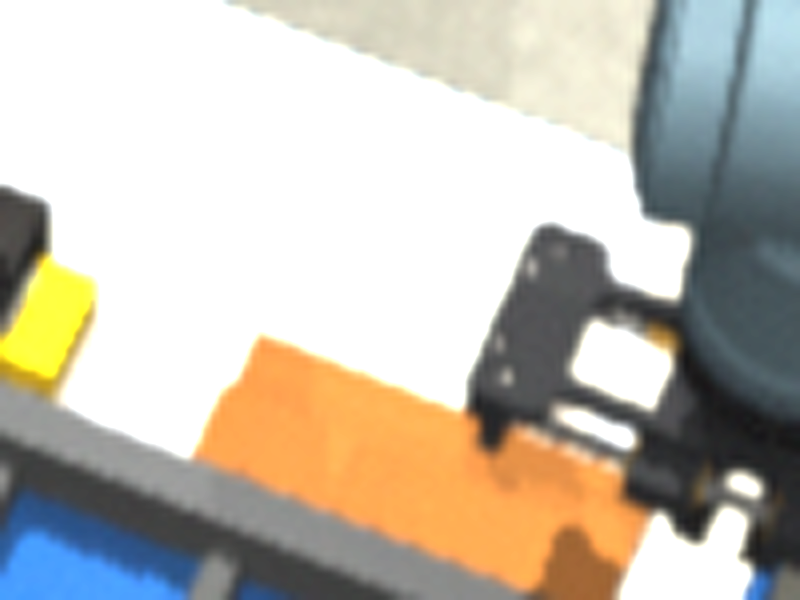

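Call:
step_arm(
  steps=[
    [0,0,0.02,0],
    [0,0,0.02,0],
    [0,0,0.01,0],
    [0,0,0.006,0],
    [0,0,0,0],
    [0,0,0,0],
  ],
)

```text
t: 21.98
ee_pos: [558.3, 259.0, 51.0]
tool_rot: [[0.999, 0.033, 0.001], [0.033, -0.999, 0.0], [0.001, -0.0, -1.0]]
contact_force: [0.3, 0.7, -0.2]
gripper_width: 0.5
```

```bash
python3 -c "
from h import *
to(62,162,46,1.9); off('14.png')"
```

```text
t 21.975 jig [ 62.3 163.6] yaw 1.91 twist 0.01 shift after twist mm [-0.3  1.6  5. ] F [ 0.3  0.7 -0.2] w 0.5
ridge jig:  ((69.19406127929688, 54.77146911621094), (34.967166900634766, 158.89166259765625), 0.3889552652835846) x [54.  86.1] y [-22.7 131.1]
far edge slope deg -0.92 x at mid 84.1
```

View pics/14.png

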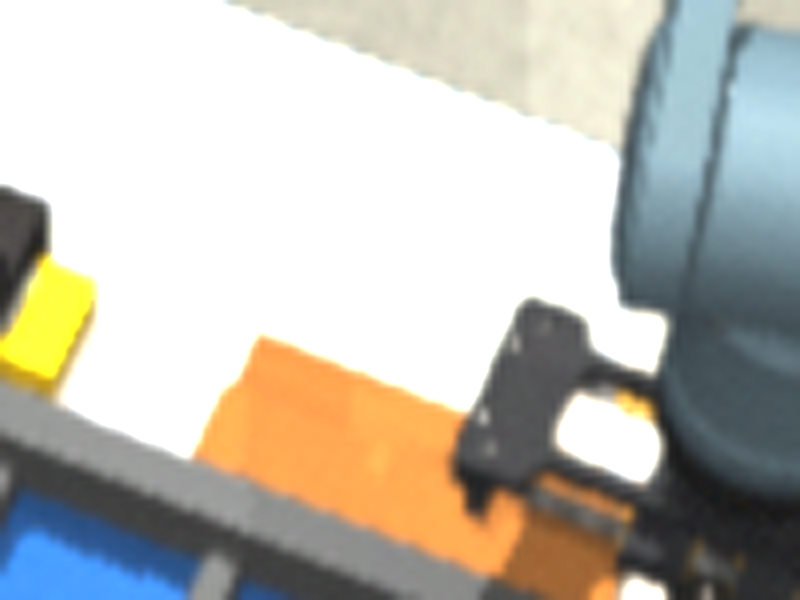

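Call:
step_arm(
  steps=[
    [0,0,0.003,0],
    [0,0,0.003,0],
    [0,0.004,0,0],
    [0,0.004,0,0],
    [0,0.004,0,0],
    [0,0.004,0,0],
    [0,0.004,0,0],
    [0,0,0,0],
  ],
)

```text
t: 23.02
ee_pos: [558.5, 238.5, 44.5]
tool_rot: [[0.999, 0.033, 0.0], [0.033, -0.999, -0.0], [0.0, 0.0, -1.0]]
contact_force: [0.1, 0.3, -0.4]
gripper_width: 0.5
```

```bash
python3 -c "
from h import *
to(62,92,46,1.9); off('15.png')"
```

```text
t 23.025 jig [ 61.8 143.1] yaw 1.89 twist -0.01 shift after twist mm [ 0.2 51.1 -1.5] F [ 0.1  0.3 -0.4] w 0.5
ridge jig:  ((69.13543701171875, 50.14612579345703), (34.40205001831055, 158.73626708984375), 0.27231794595718384) x [52.8 86.2] y [-27.4 126.8]
far edge slope deg -0.8 x at mid 83.4
```

The offcut is moving, and the tips engage its end. I'll carry on toward the stop.

Call:
step_arm(
  steps=[
    [0,0.006,0,0],
    [0,0.006,0,0],
    [0,0.006,0,0],
    [0,0.006,0,0],
    [0,0.006,0,0],
    [0,0.006,0,0],
    [0,0.004,0,0],
    [0,0,0,0],
  ],
)

```text
t: 24.08
ee_pos: [559.8, 198.5, 44.4]
tool_rot: [[0.999, 0.033, -0.0], [0.033, -0.999, -0.0], [-0.0, 0.0, -1.0]]
contact_force: [-0.8, 0.7, 0.1]
gripper_width: -0.0
```

```bash
python3 -c "
from h import *
to(62,92,46,1.9); off('16.png')"
```

```text
t 24.075 jig [ 61.8 103. ] yaw 1.89 twist -0.01 shift after twist mm [ 0.2 11.  -1.6] F [-0.8  0.7  0.1] w -0.0
ridge jig:  ((71.07089233398438, 9.141815185546875), (159.5884246826172, 36.994327545166016), 86.69964599609375) x [51.9 85.7] y [-69.4  86.2]
far edge slope deg -0.57 x at mid 83.6
```

View pics/16.png

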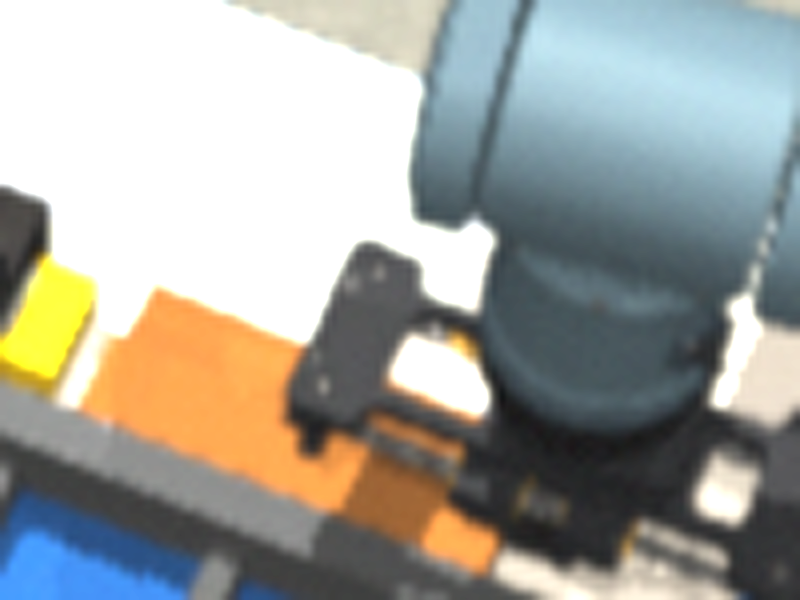

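Call:
step_arm(
  steps=[
    [0,0.004,0,0],
    [0,0.003,0,0],
    [0,0.002,0,0],
    [0,0.001,0,0],
    [0,0.001,0,0],
    [0,0.001,0,0],
    [0,0,0,0],
  ],
)

```text
t: 25.0
ee_pos: [560.2, 186.8, 44.4]
tool_rot: [[0.999, 0.033, -0.0], [0.033, -0.999, -0.0], [-0.0, 0.0, -1.0]]
contact_force: [-0.2, 0.0, -0.1]
gripper_width: 0.5
```

Call:
step_arm(
  steps=[
    [0,0.001,0,0],
    [0,0.001,0,0],
    [0,0,0,0],
  ],
)

```text
t: 25.38
ee_pos: [560.2, 184.8, 44.4]
tool_rot: [[0.999, 0.033, -0.0], [0.033, -0.999, -0.0], [-0.0, 0.0, -1.0]]
contact_force: [0.3, -0.1, 0.1]
gripper_width: 0.2
```

```bash
python3 -c "
from h import *
to(62,92,46,1.9); off('17.png')"
```

```text
t 25.375 jig [61.7 89.3] yaw 1.91 twist 0.01 shift after twist mm [ 0.3 -2.7 -1.6] F [ 0.3 -0.1  0.1] w 0.2
ridge jig:  ((70.53594970703125, -4.303825378417969), (159.95401000976562, 37.14543533325195), 87.99635314941406) x [51.4 85.9] y [-82.8  73.5]
far edge slope deg -0.98 x at mid 83.4
```

View pics/17.png

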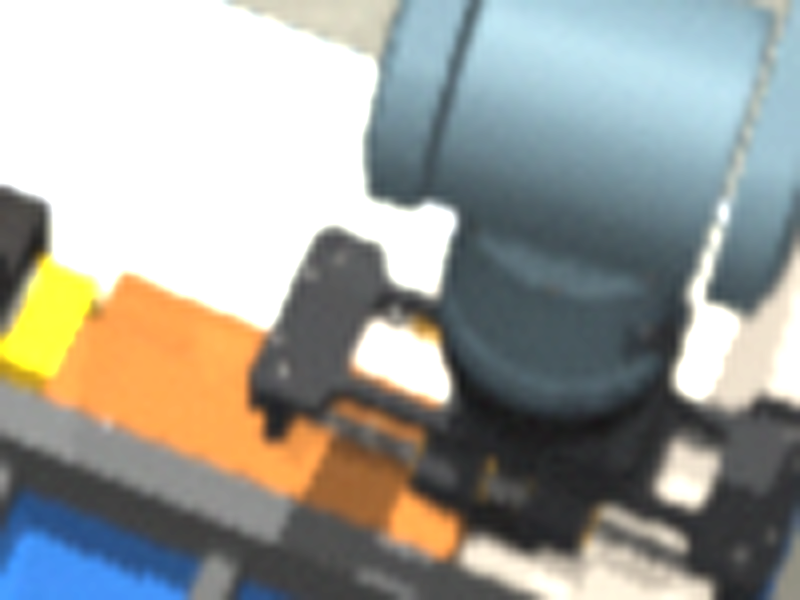

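Just short of the stop. I'll make 1 mm steps until there is force.

Call:
step_arm(
  steps=[
    [0,0.001,0,0],
    [0,0,0,0],
  ],
)

```text
t: 25.68
ee_pos: [560.3, 183.9, 44.4]
tool_rot: [[0.999, 0.033, 0.0], [0.033, -0.999, -0.0], [0.0, 0.0, -1.0]]
contact_force: [-0.1, 1.5, -0.1]
gripper_width: 0.5
```

Call:
step_arm(
  steps=[
    [0,0.001,0,0],
    [0,0,0,0],
  ],
)

```text
t: 25.92
ee_pos: [560.3, 183.1, 44.4]
tool_rot: [[0.999, 0.033, -0.0], [0.033, -0.999, 0.0], [-0.0, -0.0, -1.0]]
contact_force: [0.2, 2.3, -0.8]
gripper_width: 0.4
```

Call:
step_arm(
  steps=[
    [0,0.0005,0,0],
    [0,0,0,0],
  ],
)

```text
t: 26.18
ee_pos: [560.2, 182.9, 44.4]
tool_rot: [[0.999, 0.033, -0.0], [0.033, -0.999, 0.001], [-0.0, -0.001, -1.0]]
contact_force: [-0.5, 4.6, -0.5]
gripper_width: 0.2
```

The offcut is against the stop (4.6 N). I'll retreat, open, and move over the rebate.

Call:
step_arm(
  steps=[
    [0,-0.005,0,0],
    [0,0,-0.02,0],
    [0,0,-0.04,0],
    [-0.013,0.03,-0.005,0],
    [-0.013,0.035,0,0],
    [0,0.025,0,0],
    [0,0,0,0],
    [0,0,0,0],
  ],
  grip=1,
)

```text
t: 27.18
ee_pos: [537.4, 96.8, 109.8]
tool_rot: [[0.999, 0.033, 0.0], [0.033, -0.999, -0.0], [0.0, 0.0, -1.0]]
contact_force: [0.0, -0.7, -0.1]
gripper_width: 77.9
```

```bash
python3 -c "
from h import *
to(36,1,42,1.9); off('18.png')"
```

```text
t 27.175 jig [36.   2.1] yaw 1.9 twist -0.0 shift after twist mm [-0.   1.1 67.8] F [ 0.  -0.7 -0.1] w 77.9
ridge jig:  ((68.04733276367188, -1.5264739990234375), (159.6942901611328, 36.55719757080078), 89.6348876953125) x [50.5 85.7] y [-80.   76.9]
far edge slope deg -0.22 x at mid 83.0
```

View pics/18.png

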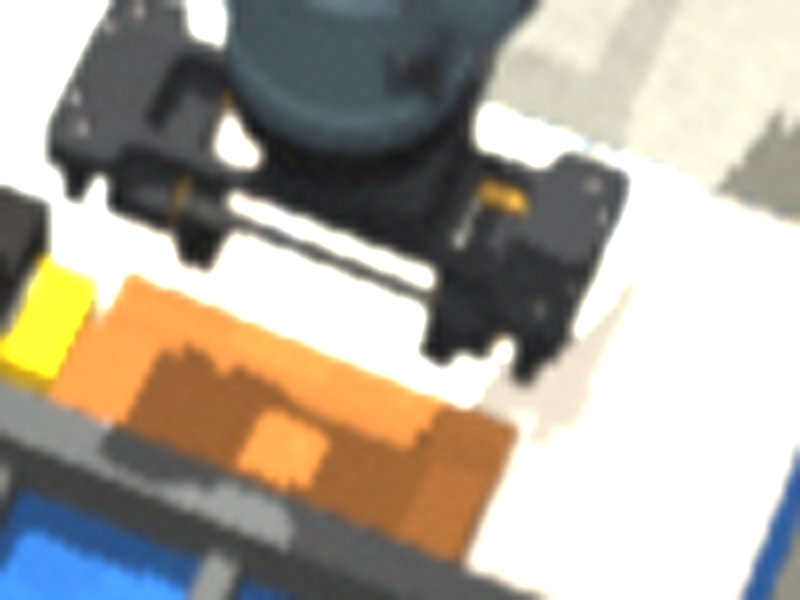

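The offcut seems to have come back about 3–4 mm from the stop (rear corner at crop (130,280), was (125,275)). I'll go into the rebate, press lightly down and drag it toward the stop by friction.

Call:
step_arm(
  steps=[
    [0,0,0.02,0],
    [0,0,0.02,0],
    [0,-0.004,0.02,0],
    [0,0,0.01,0],
    [0,0,0.004,0],
    [0,0,0,0],
  ],
)

```text
t: 27.98
ee_pos: [537.3, 100.7, 35.6]
tool_rot: [[0.999, 0.034, 0.0], [0.034, -0.999, -0.0], [0.0, 0.0, -1.0]]
contact_force: [-0.0, 0.1, -0.1]
gripper_width: 88.1
```

Call:
step_arm(
  steps=[
    [0,0,0.001,0],
    [0,0,0.001,0],
    [0,0,0.001,0],
    [0,0,0,0],
  ],
)

```text
t: 28.48
ee_pos: [537.1, 100.6, 32.4]
tool_rot: [[0.999, 0.033, 0.0], [0.033, -0.999, 0.0], [0.0, -0.0, -1.0]]
contact_force: [-0.9, -0.9, -0.1]
gripper_width: 88.2
```

Call:
step_arm(
  steps=[
    [0,0,0.001,0],
    [0,0,0.001,0],
    [0,0,0,0],
  ],
)

```text
t: 28.85
ee_pos: [537.0, 100.6, 30.3]
tool_rot: [[0.999, 0.033, -0.0], [0.033, -0.999, 0.0], [-0.0, -0.0, -1.0]]
contact_force: [-0.6, 0.8, 0.6]
gripper_width: 88.1
```

Call:
step_arm(
  steps=[
    [0,0,0.001,0],
    [0,0,0,0],
  ],
)

```text
t: 29.1
ee_pos: [537.0, 100.6, 29.3]
tool_rot: [[0.999, 0.033, -0.0], [0.033, -0.999, 0.0], [-0.0, -0.0, -1.0]]
contact_force: [-0.2, -0.3, 0.5]
gripper_width: 88.3
```

```bash
python3 -c "
from h import *
to(44,1,32,1.9); off('19.png')"
```

```text
t 29.1 jig [35.7  6. ] yaw 1.91 twist 0.01 shift after twist mm [ 8.3  5.  -2.7] F [-0.2 -0.3  0.5] w 88.3
ridge jig:  ((68.50910949707031, -1.9005661010742188), (38.05222702026367, 160.50241088867188), 0.09936199337244034) x [50.9 85.6] y [-80.3  76.8]
far edge slope deg 0.77 x at mid 83.1
```

View pics/19.png

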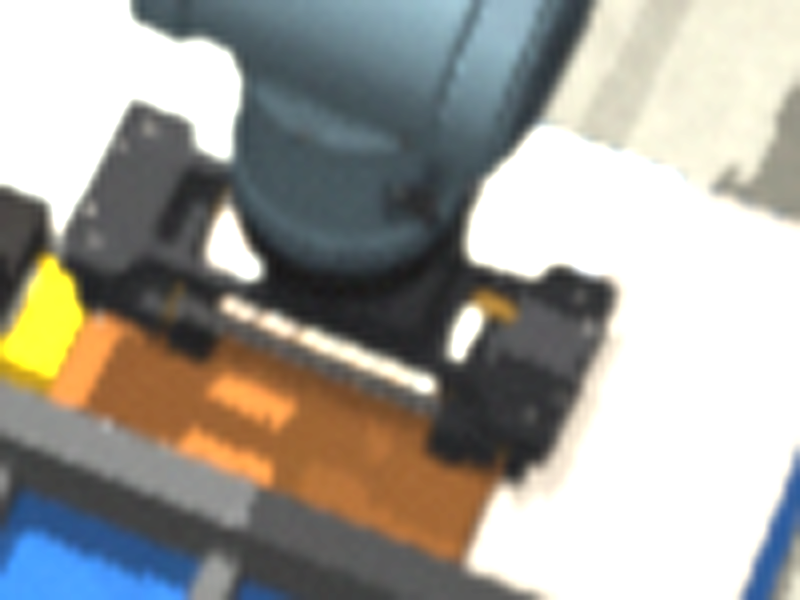

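Call:
step_arm(
  steps=[
    [0,0,0.001,0],
    [0,0,0.001,0],
    [0,0,0,0],
  ],
)

```text
t: 29.52
ee_pos: [537.6, 100.7, 29.1]
tool_rot: [[0.999, 0.033, 0.001], [0.033, -0.999, -0.0], [0.001, 0.0, -1.0]]
contact_force: [-6.0, -0.1, 15.6]
gripper_width: 87.6
```

Call:
step_arm(
  steps=[
    [0,0,0.001,0],
    [0,0,0,0],
  ],
)

```text
t: 29.78
ee_pos: [538.0, 100.7, 29.1]
tool_rot: [[0.999, 0.034, 0.001], [0.034, -0.999, -0.0], [0.001, 0.0, -1.0]]
contact_force: [-8.0, -0.2, 22.4]
gripper_width: 88.2
```

Call:
step_arm(
  steps=[
    [0,0,0.001,0],
    [0,0,0,0],
  ],
)

```text
t: 30.02
ee_pos: [538.4, 100.7, 29.0]
tool_rot: [[0.999, 0.034, 0.002], [0.034, -0.999, -0.0], [0.002, 0.0, -1.0]]
contact_force: [-11.3, -0.4, 30.1]
gripper_width: 88.1
```

The fingers touch the rebate floor, at about 7 N per mm. I'll ease to about 15 N and drag toward the stop.

Call:
step_arm(
  steps=[
    [0,0,-0.002,0],
    [0,0,0,0],
    [0,0.001,0,0],
    [0,0.001,0,0],
    [0,0,0,0],
  ],
)

```text
t: 30.65
ee_pos: [538.8, 99.2, 29.1]
tool_rot: [[0.999, 0.034, 0.003], [0.034, -0.999, 0.001], [0.003, -0.0, -1.0]]
contact_force: [-1.5, 2.4, 11.4]
gripper_width: 87.9
```

```bash
python3 -c "
from h import *
to(44,1,32,1.9); off('20.png')"
```

```text
t 30.65 jig [37.5  4.4] yaw 1.93 twist 0.03 shift after twist mm [ 6.5  3.4 -2.9] F [-1.5  2.4 11.4] w 87.9
ridge jig:  ((68.72520446777344, -2.8742446899414062), (159.44375610351562, 34.47660446166992), 89.9929428100586) x [52.6 85.6] y [-81.1  75.6]
far edge slope deg 0.61 x at mid 83.5
```

Call:
step_arm(
  steps=[
    [0,0.001,0,0],
    [0,0.001,0,0],
    [0,0,0,0],
  ],
)

```text
t: 31.08
ee_pos: [539.1, 97.2, 29.1]
tool_rot: [[0.999, 0.034, 0.004], [0.034, -0.999, 0.001], [0.004, -0.0, -1.0]]
contact_force: [0.0, 4.6, 10.3]
gripper_width: 88.2
```

Call:
step_arm(
  steps=[
    [0,0.001,0,0],
    [0,0,0,0],
  ],
)

```text
t: 31.32
ee_pos: [539.1, 96.4, 29.1]
tool_rot: [[0.999, 0.034, 0.004], [0.034, -0.999, 0.001], [0.004, -0.001, -1.0]]
contact_force: [0.8, 4.6, 11.2]
gripper_width: 88.0
```

Call:
step_arm(
  steps=[
    [0,0.001,0,0],
    [0,0,0,0],
  ],
)

```text
t: 31.58
ee_pos: [539.2, 95.9, 29.2]
tool_rot: [[0.999, 0.034, 0.004], [0.033, -0.999, 0.002], [0.004, -0.001, -1.0]]
contact_force: [0.4, 6.5, 11.2]
gripper_width: 88.2
```

```bash
python3 -c "
from h import *
to(44,1,32,1.9); off('21.png')"
```

```text
t 31.575 jig [37.7  1.1] yaw 1.92 twist 0.02 shift after twist mm [ 6.3  0.1 -2.8] F [ 0.4  6.5 11.2] w 88.2
ridge jig:  ((68.7508544921875, -5.614776611328125), (159.6929931640625, 36.34684371948242), 89.50074768066406) x [52.7 85.2] y [-83.9  72.8]
far edge slope deg 0.26 x at mid 83.4
```

View pics/21.png

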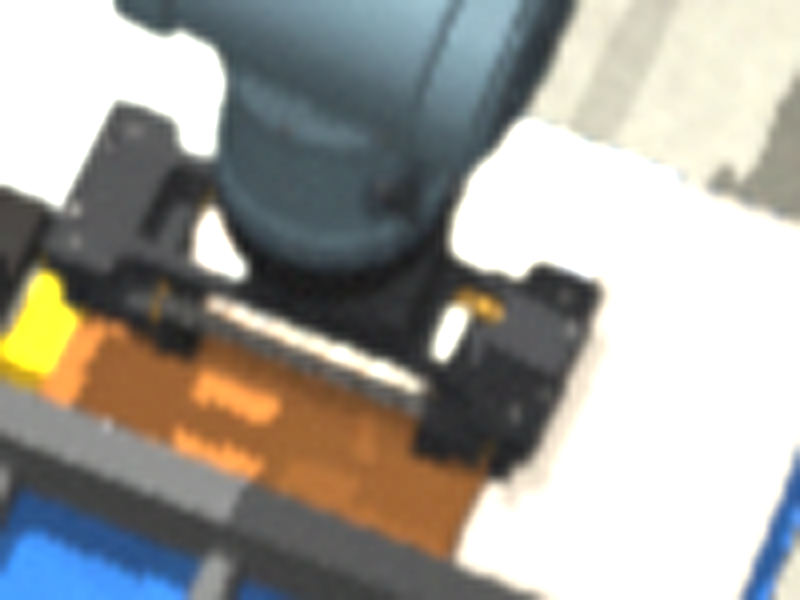

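The end is at the stop: y -83.9 measured and the side force is rising. Now I'll push forward to the shoulder while holding the down force.

Call:
step_arm(
  steps=[
    [0.001,0,0,0],
    [0.001,0,0,0],
    [0.001,0,0,0],
    [0.001,0,0,0],
    [0,0,0,0],
  ],
)

```text
t: 32.25
ee_pos: [540.2, 95.8, 29.1]
tool_rot: [[0.999, 0.034, -0.003], [0.034, -0.999, 0.001], [-0.003, -0.001, -1.0]]
contact_force: [-10.7, 5.1, 21.6]
gripper_width: 88.2
```

Call:
step_arm(
  steps=[
    [0.001,0,0,0],
    [0.001,0,0,0],
    [0,0,0,0],
  ],
)

```text
t: 32.62
ee_pos: [540.3, 95.8, 29.0]
tool_rot: [[0.999, 0.034, -0.007], [0.034, -0.999, 0.001], [-0.007, -0.001, -1.0]]
contact_force: [-19.6, 3.6, 30.9]
gripper_width: 88.3
```

Call:
step_arm(
  steps=[
    [0,0,-0.001,0],
    [0,0,-0.001,0],
    [0,0,-0.001,0],
    [0,0,-0.001,0],
    [0,0,0,0],
  ],
)

```text
t: 33.25
ee_pos: [543.3, 94.7, 31.3]
tool_rot: [[0.999, 0.033, -0.0], [0.033, -0.999, 0.0], [-0.0, -0.0, -1.0]]
contact_force: [-0.3, 0.3, -0.6]
gripper_width: 88.1
```

```bash
python3 -c "
from h import *
to(44,1,32,1.9); off('22.png')"
```

```text
t 33.25 jig [41.8 -0.2] yaw 1.9 twist 0.0 shift after twist mm [ 2.2 -1.2 -0.7] F [-0.3  0.3 -0.6] w 88.1
ridge jig:  ((63.80759048461914, -47.8824462890625), (246.09011840820312, 52.200355529785156), 81.68636322021484) x [53.5 85.4] y [-83.7  73. ]
far edge slope deg 0.36 x at mid 83.4
```

Now free, and the offcut stayed put. I'll push forward to the shoulder.

Call:
step_arm(
  steps=[
    [0.001,0,0,0],
    [0.001,0,0,0],
    [0.001,0,0,0],
    [0,0,0,0],
  ],
)

```text
t: 33.8
ee_pos: [545.9, 94.9, 31.3]
tool_rot: [[0.999, 0.034, -0.001], [0.034, -0.999, -0.0], [-0.001, 0.0, -1.0]]
contact_force: [-2.4, -0.5, 2.0]
gripper_width: 88.6
```

Call:
step_arm(
  steps=[
    [0.001,0,0,0],
    [0,0,0,0],
  ],
)

```text
t: 34.05
ee_pos: [545.9, 95.0, 31.2]
tool_rot: [[0.999, 0.034, -0.003], [0.034, -0.999, -0.0], [-0.003, 0.0, -1.0]]
contact_force: [-5.7, -0.8, 4.3]
gripper_width: 87.9
```

Call:
step_arm(
  steps=[
    [0.001,0,0,0],
    [0,0,0.001,0],
    [0,0,0.001,0],
    [0,0,0,0],
  ],
)

```text
t: 34.55
ee_pos: [545.9, 95.2, 29.1]
tool_rot: [[0.999, 0.035, -0.005], [0.035, -0.999, -0.0], [-0.005, -0.0, -1.0]]
contact_force: [-10.6, -0.3, 8.8]
gripper_width: 88.6
```

Call:
step_arm(
  steps=[
    [0,0,0.0005,0],
    [0,0,0,0],
    [0,0,0,0],
    [0,0,0,0],
  ],
)

```text
t: 35.05
ee_pos: [545.9, 95.2, 29.1]
tool_rot: [[0.999, 0.035, -0.005], [0.035, -0.999, -0.0], [-0.005, -0.0, -1.0]]
contact_force: [-12.2, -1.1, 12.7]
gripper_width: 87.9
```

```bash
python3 -c "
from h import *
to(44,1,32,1.9); off('23.png')
c=cap('scene');W=pts(c)
im=c['image'].astype(int);B,G,R=[im[...,i] for i in range(3)]
m=(R>150)&(G>120)&(B<100);m[:,:240]=0;m[:,290:]=0;m[:220]=0;m[265:]=0
w=np.array([w2j(p) for p in W[m&(W[...,2]>38)]]);print('yellow y',np.percentile(w[:,1],[2,50,98]),len(w))
cv2.imwrite('pics/24.png',cv2.resize(c['image'][225:265,255:305],None,fx=14,fy=14,interpolation=cv2.INTER_CUBIC))
s=[robot.state()['contact_force'].round(1)];print(s)"
```

```text
t 35.05 jig [44.5  0.2] yaw 1.99 twist 0.09 shift after twist mm [-0.5 -0.8 -2.9] F [-12.2  -1.1  12.7] w 87.9
ridge jig:  ((69.73522186279297, -5.871940612792969), (33.954132080078125, 160.1283416748047), 0.6607459783554077) x [53.7 85.3] y [-83.8  72.2]
far edge slope deg 0.04 x at mid 83.0
yellow y [-105.26239654  -98.33357498  -83.24620196] 50
[array([-12.9,  -1. ,  13.5])]
```

View pics/24.png

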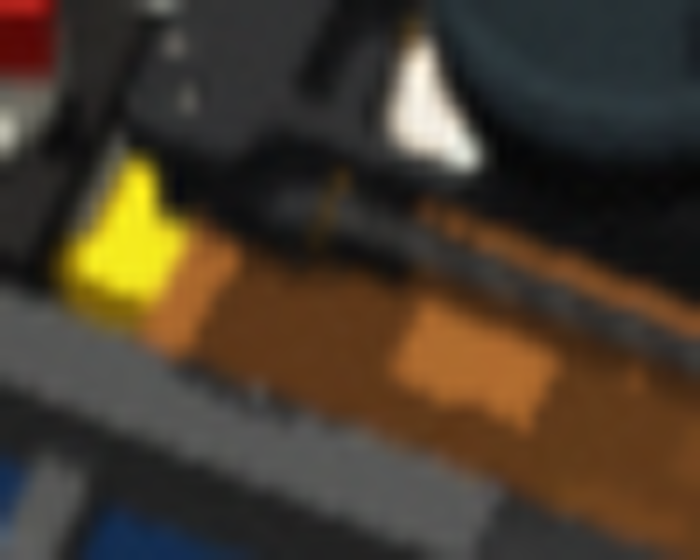

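View pics/23.png

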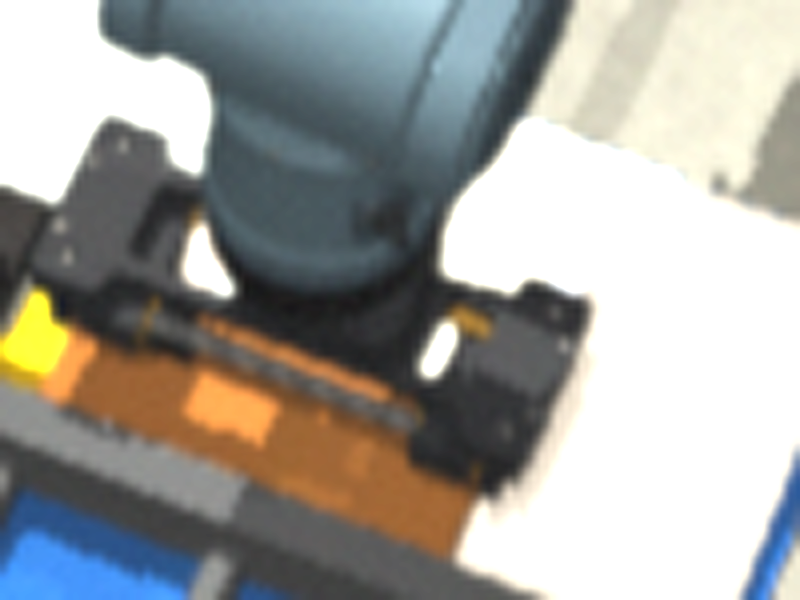

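The end is flush with the yellow stop (crop 165,280) and the ridge is flush along the fence. The force is about -13 N in x and 13.5 N down, and steady. I'll hand in.

```bash
python3 -c "
from h import *
print(robot.job_done()); s=robot.state(); print(s['t'],s['contact_force'].round(1),s['ee_pos'].round(1))"
```

```text
the job is handed in; nothing more can be done
None
the job is handed in; nothing more can be done
```

I turned the red knob 69° clockwise until it clicked and the yellow stop came out. Then I squared the oak offcut against the fence, slid it up to the stop, and handed the job in at about 35 s. The open fingers were still holding the diagonal push in its rebate.

**Last checks:**
- **Push:** the wrist read about 13 N forward and 13 N down.
- **Square:** the offcut's far edge was square to the jig within about 0.7°.
- **Stop:** there was no visible gap between the offcut and the stop. Its end read jig y ≈ -84 mm, and the raw readings fall 2–3 mm short of the true end, so that fits the target of -86.
- **Fence:** the camera reading of the far edge was jig x ≈ 83–85 mm instead of 90, because the fence hides that edge. I took fence contact from the stiff 13 N reaction, far more than bed friction could give.
- **Other things:** the arm came near none of the other objects, but I did not measure them again at the end.

**What went wrong on the way:**
- With the jaws open, the fingertips ended about 3 mm behind the TCP instead of 19 mm ahead. My first push therefore passed over the ridge without touching it, so I repeated it lower.
- After the first push against the stop, the offcut came back 3–4 mm. I dragged it back with a light downward press.
- While finding the rebate floor and first pushing forward, the down force briefly reached about 31 N (limit 60).

The hand-in gave no verdict, and it returned no state afterwards.

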